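Pack, latch and tally an order of pipe fittings

TASK

Make up the order at the fittings counter: swing the red latch of the case free, open its blue lid so that it stays up, and put every galvanised (grey steel) fitting that lies loose on the counter top into the case - there may be two, three or four; the stock in the blue bins stays there. Then close the lid fully, swing the latch fully back over it, and finally book the order by swinging the tally counter's sprung lever to its stop and letting it spring back. Leave everything else on the counter (tape, brass plug, jar, spanner, carton, mug, tin) where it is.

Things in the scene. Friction and masses are not known exactly. Their poses are not given: they have to be found in the camera images.
- case: fixed grey steel case, 180 mm (its x) by 280 mm (its y) by 70 mm high, walls and floor 6 mm, open on top under its lid (inside 168 x 268 mm). Origin = centre of its underside; its -x side is the front, facing the robot. A dark steel block on the front wall (36 x 40 mm, top at z = 76 mm) carries the latch
- lid (a joint): angle of the blue lid (6 mm thick, top at 76 mm, covers the whole case), rad: 0 shut, 1.9 wide open against its stop. Hinged on the far (+x) rim, axis along the case's y; positive lifts the front edge up and back. Stiff hinge (about 0.4 N m): it stays where it is left at any angle. The latch nose really holds it down
- lid_hinge (a point): middle of the lid's hinge line, 70 mm above the counter; fixed to the case; its axes are those of the case
- lid_tab (a point): grip point of the black lid tab, 210 mm from the hinge line, 55 mm to the case's -y side, 73 mm up when shut with free space beneath. Tab 24 mm wide along the hinge line, 12 mm thick, sticks out 42 mm from the lid's front edge (this point: 28 mm out). It turns with the lid: level to the front when shut, straight up at 1.57. Pinched across its width it can turn between the pads
- latch (a joint): angle of the red latch lever, rad: 0 = locked (nose over the lid, pin towards the front), up to 1.6 = free. It clears the lid only from about 1.3; its stop is at 1.6. Turns about an upright axis, clockwise seen from above as it grows, so the pin swings from the case's front (-x) towards its +y side. Light friction (0.06 N m), stays where it is left
- latch_pivot (a point): pivot of the latch on the case, in front of its front wall; its axes are those of the case
- latch_pin (a point): grip point on the latch's upright red round pin, 14 mm diameter; it stands on the lever (lever's top face 18 mm below this point) and ends 16 mm above it, 121 mm above the counter, and is 52 mm out from the pivot point and 26 mm above it
- counter: fixed aluminium tally counter, housing 75 x 60 mm, 66 mm high, on a 110 x 80 x 8 mm foot; origin = centre of its underside. The lever is on its -y side and swings in a plane parallel to its x and z axes
- tally (a joint): angle of the tally lever, rad: 0 at rest (leaning 0.45 rad from upright towards the counter's -x), 0.9 at its stop (leaning as much towards its +x). Positive turns about the counter's +y axis. Sprung: needs about 1 N at the knob to start and 3 N at the stop, and swings back to 0 by itself when let go
- tally_hinge (a point): hinge of the tally lever, 36 mm above the counter top; its axes are those of the counter body
- tally_knob (a point): centre of the red ball (20 mm diameter) at the end of the tally lever, 75 mm from its hinge; at rest about 104 mm above the work surface
- hex_a: galvanised grey steel hexagon socket, loose: hexagonal prism 36 mm across its flats (the flats' normals lie along its own x axis and at 60 and 120 deg to it), 30 mm high along its z axis, black disc (bore) on both end faces; origin = centre of its underside when standing. About 0.13 kg. May be absent
- hex_b: galvanised grey steel hexagon socket, loose: hexagonal prism 36 mm across its flats (the flats' normals lie along its own x axis and at 60 and 120 deg to it), 30 mm high along its z axis, black disc (bore) on both end faces; origin = centre of its underside when standing. About 0.13 kg. May be absent
- tee_a: galvanised grey steel pipe tee, loose, lying flat, pipes 26 mm diameter: run 56 mm long along its own x, branch sticking out to +y. Origin on its underside (pipe axes at z = 13 mm), halfway between the back of the run (y = -21.5 mm) and the mouth of the branch (y = +21.5 mm): a grip along y at the origin is 43 mm wide. About 0.15 kg. May be absent
- tee_b: galvanised grey steel pipe tee, loose, lying flat, pipes 26 mm diameter: run 56 mm long along its own x, branch sticking out to +y. Origin on its underside (pipe axes at z = 13 mm), halfway between the back of the run (y = -21.5 mm) and the mouth of the branch (y = +21.5 mm): a grip along y at the origin is 43 mm wide. About 0.15 kg. May be absent
- elbow: galvanised grey steel pipe elbow, loose, lying flat, 26 mm thick and 26 mm diameter: one leg along its own x axis, from x = -26 to +32 mm at y = 0 (grip it across, near x = +17 mm); the other leg centred on x = -13 mm, sticking out to y = +40 mm. Origin under the first leg's axis, on its underside (the pipe axes lie at z = 13 mm). About 0.13 kg. May be absent
- tape: bystander: white tape roll, 48 mm diameter, 19 mm high, origin under its centre; leave alone
- brass_plug: bystander: yellow brass hexagon plug, 30 mm across flats, 26 mm high, origin under its centre; not galvanised, leave alone
- sealant: bystander: small sealant jar with yellow cap, 38 mm diameter, 55 mm high, origin under its centre; leave alone
- spanner: bystander: spanner lying on the counter, right-hand side; leave alone
- carton: bystander: cardboard carton 110 x 90 x 70 mm, left; leave alone
- mug: bystander: blue mug, 80 mm diameter, 90 mm high, left; leave alone
- paint_tin: bystander: green tin, 70 mm diameter, 90 mm high, right; leave alone

How it is judged:
By the outcome, as a careful person would: the job done as asked, in the order asked, and still so for the second after the job is handed in, with the robot touching nothing.
Of hex_a, hex_b, tee_a, tee_b, elbow only 2 to 4 are there at a start; the rules pass over those that are not, and their reading is None.
At some moment in a run one of hex_a, hex_b, tee_a, tee_b, elbow may be knocked a few centimetres aside while the robot is not near it.
Once in a run the grip may slacken for a moment while it holds something.
It also fails if it takes over 210 s, if anything falls off the work surface, if the arm or the gripper's body presses on something with over 40 N, if the wrist force passes 120 N, or if a joint passes its speed limit or range.

ROBOT

A 6-joint arm with a two-finger parallel gripper is mounted at the origin on the work surface. World frame = base frame: x ahead of the robot, y to its left, z up, the work surface at z = 0. Lengths are in m, angles in rad, forces in N, time in s.
With the tool pointing down it reaches from about 0.225 to 0.725 m from the base axis. Payload 3.1 kg.
Tool frame: the origin (TCP) lies at the very end of the fingers, on their centre line; the grasp point (between the pads) lies bot.grip_depth behind it (bot.grip_depth is the distance from the TCP to the grasp point, in m); z points along the fingers, y is the line along which they close (so a half turn about z gives the same grasp; the last joint's range is limited). The gripper opens to 85 mm and grips with 20 to 120 N. Pads are 22 mm wide; open, the fingers measure 114 mm over their backs; the gripper's body (76 mm by 85 mm) begins 54 mm behind the grasp point. The pads swing forward as they close: fully open they stand 13 mm farther back than shut.
Start: joints at [1.109, 0.048, 0.099, 1.622, 0, 1.443], TCP at [0.172, 0.496, 0.231] pointing down, gripper open.
Joint ranges: [-2.91, 2.91], [-0.99, 1.94], [-1.21, 1.42], [-2.12, 2.29], [-1.49, 1.47], [-3.14, 3.14]. Speed limits (rad/s): [2.79, 2.79, 3.14, 3.14, 3.14, 3.14].

INTERFACE

Orientations are given as a rotation vector (axis times angle).
In Python, from bench import bot gives the robot as it stands. The module is installed in compiled form; this text tells all that it offers.
- The arm moves only by the tool drive_tool, never from a script. Its argument "rows" is a list that holds one entry, the list of rows, each a list of 5 numbers: the shift along the tool's x, y, z each as a share of 0.2 m, from -1 to 1, then the turn about the tool's z as a share of 0.5 rad, from -1 to 1, then the opening, from -1 (shut) to 1 (fully open). A call has 1 to 5 rows; each row is the pose to reach, as a shift and turn from the pose commanded when the call began, along the tool's axes at that moment; what a row does not reach only later rows make up. A row lasts 1/12 s, in which the tool goes at most 41.7 mm and 7.16 degrees, less where a joint would pass 70% of its speed; a pose out of reach is approached as far as the arm can. A call with a number of a shift or a turn outside -1 to 1 is refused whole. A call with a gripper value outside its range is refused whole. The fingers move at their own pace and stop on an object; "force" is the grip in N (left out, the last holds). Time passes only in rows, so rows that repeat a pose let the fingers close. It gives the time, the measured TCP pose, the force, the opening and the grip force at its end, in the units of the state.
- bot.get_obs(): the state, without advancing time (a new reading comes with each control period).
- bot.snapshot(name): name is "side" or "top" or "wrist"; returns (picture, depth): 420x560x3 uint8, red, green, blue; 420x560 float32, m along the optical axis (not along the pixel's ray), 0 where there is no reading.
- bot.camera_model(name): a dict with "fov_y" (degrees; the focal length in pixels is half the picture's height over the tangent of half this angle, whatever the lens; pixels are square), "cx", "cy" (the principal point, pixels), "k1" (the pictures are not rectified: a ray, as slopes to the right and down, at radius r is drawn at 1 + k1 r^2 times it, then the intrinsics apply), "R" (3x3) and "t" (3): a world point X has camera coordinates R X + t; the wrist camera has in their place "hand_eye" (4x4, takes a point from camera to tool coordinates, whose origin is the TCP and whose axes are the flange's). Camera axes: x right, y down, z forward; pixel columns grow to the right and rows downward; lengths in m; the calibration is good to about 2 mm. A picture is of the moment at which its call begins: read the wrist's pose just before it. camera_model takes no time and is no camera call.
- bot.close_job(): hands the job in; it is judged then, once.
The state is a dict: "clock": time; "q": joint angles; "joint_velocities": joint speeds; "tau": joint torques, N m; "tool_pos": TCP position; "orientation": TCP orientation; "contact_force": force on the tool from outside, world axes, zero at the start; "moment": the same for the moment, N m; "width": finger opening in m; "finger_force": force on a finger pad.
Only numpy, scipy, OpenCV 4.12 (cv2) and the standard library are available. Lean on these libraries where they do the work, as an engineer would, in place of code of your own. Each camera call takes 0.05 s, during which the arm holds its last target. There are 200 camera calls.

## Working session

There is one attempt and no reset: what is moved stays moved. The work goes in short steps, Python scripts to look and compute and a tool call to move; the robot and the scene stay as the last step left them, time stands still between calls to the robot, and variables do not carry over. Pictures are saved under pics/ and viewed, at most 14 in all, crops included, and the job is handed in when it is done.

Besides the shell and the picture viewer there is one more tool, called as name(argument=value, ...), one argument or row to a line, values as JSON. drive_tool: Moves the arm, as the interface text tells. Its arguments: {"type":"object","properties":{"rows":{"type":"array"},"force":{"type":"number"}},"required":["rows"]}

```bash
mkdir -p pics; cat > h.py <<'E'
import numpy as np, cv2
from bench import bot
from scipy.spatial.transform import Rotation as Ro
def cam(n):
    c=bot.camera_model(n)
    if 'R' in c: R=np.array(c['R']);t=np.array(c['t'])
    else:
        o=bot.get_obs();H=np.array(c['hand_eye'])
        A=Ro.from_rotvec(o['orientation']).as_matrix()
        Rw=A@H[:3,:3]; p=A@H[:3,3]+np.array(o['tool_pos']); R=Rw.T;t=-R@p
    f=210/np.tan(np.radians(c['fov_y'])/2)
    return dict(R=R,t=t,f=f,cx=c['cx'],cy=c['cy'],k1=c['k1'])
def slopes(c,uv):
    d=(np.atleast_2d(uv).astype(float)-[c['cx'],c['cy']])/c['f']; s=d.copy()
    for _ in range(20): s=d/(1+c['k1']*(s**2).sum(1,keepdims=True))
    return s
def onz(c,uv,z):
    s=slopes(c,uv); D=np.c_[s,np.ones(len(s))]@c['R']; o=-c['R'].T@c['t']
    return o+D*((z-o[2])/D[:,2])[:,None]
def cloud(c,dep):
    v,u=np.mgrid[0:420,0:560]; s=slopes(c,np.c_[u.ravel(),v.ravel()])
    P=np.c_[s,np.ones(len(s))]*dep.ravel()[:,None]
    return ((P-c['t'])@c['R']).reshape(420,560,3)
def proj(c,X):
    p=np.atleast_2d(X)@c['R'].T+c['t']; s=p[:,:2]/p[:,2:]
    return s*(1+c['k1']*(s**2).sum(1,keepdims=True))*c['f']+[c['cx'],c['cy']]
def snap(n,save=None):
    c=cam(n); im,d=bot.snapshot(n)
    if save: cv2.imwrite('pics/'+save,cv2.resize(im[:,:,::-1],None,fx=1.4,fy=1.4))
    return c,im,d
E
python3 - <<'E'
from h import *
for n in ('top','side','wrist'):
    c,im,d=snap(n,n+'0.png'); print(n,c['f'],c['k1'],-c['R'].T@c['t'],c['R'][2])
o=bot.get_obs();print(o,bot.grip_depth,bot.camera_model('wrist')['hand_eye'])
E
```

```text
top 420.97130851373487 -0.11116665034986276 [0.3656874  0.01625939 1.16592595] [ 1.40702726e-01  4.80111288e-04 -9.90051773e-01]
side 403.3753132147414 -0.023747990358029127 [ 0.43115141 -0.81825413  0.81770412] [ 0.08568368  0.75284723 -0.65259433]
wrist 346.4217960818583 -0.00188845140782682 [0.10522231 0.51960996 0.37319289] [ 0.26707502 -0.0943283  -0.95904802]
{'clock': 0.15, 'q': array([ 1.10920770e+00,  4.85896935e-02,  9.79206358e-02,  1.62204653e+00,
       -2.12589206e-05,  1.44299060e+00]), 'joint_velocities': array([-0.00116514, -0.00295229,  0.00389602,  0.00177805, -0.00056411,
        0.00149637]), 'tau': array([ 1.66241756e-03, -3.39258170e+01,  3.20424950e+01,  1.53105013e-02,
       -9.22789013e-05,  6.89453273e-06]), 'tool_pos': array([0.17179293, 0.49555855, 0.23036279]), 'orientation': array([-5.21784980e-01, -3.09741215e+00,  2.89399900e-03]), 'contact_force': array([-0.48331389, -0.9995112 ,  0.1665704 ]), 'moment': array([-0.0258105 , -0.00017762,  0.04466298]), 'finger_force': 0.0, 'width': 0.08505066037548321} 0.0187 [[ 2.95959830e-04 -9.58974021e-01 -2.83493809e-01  7.07995059e-02]
 [ 9.99999895e-01  1.84460434e-04  4.19998713e-04  6.46131386e-04]
 [-3.50474464e-04 -2.83493903e-01  9.58973975e-01 -1.42960443e-01]
 [ 0.00000000e+00  0.00000000e+00  0.00000000e+00  1.00000000e+00]]
```

View pics/top0.png

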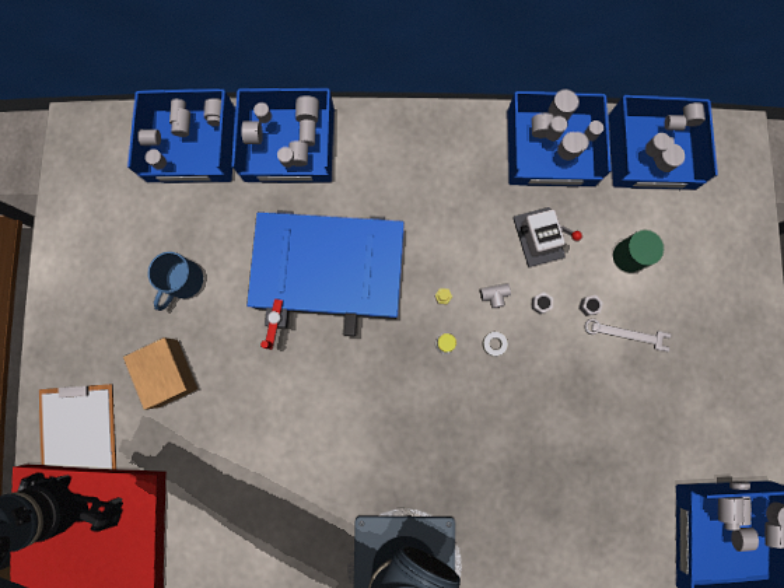

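View pics/side0.png

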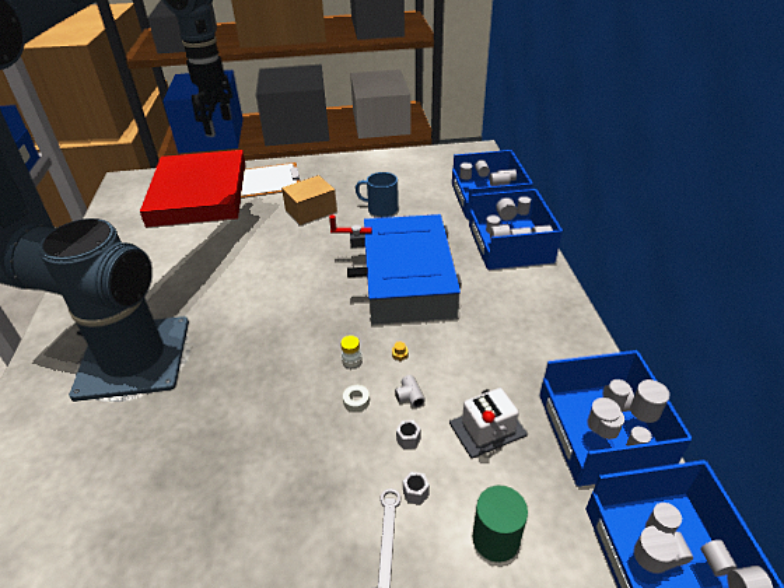

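The top view shows the tee at (495,295) and two hexes at (542,302) and (591,305). The latch pin is near (267,344), the lid tab at (351,324), and the tally knob at (577,236), all in scaled pixels. The side view agrees: three loose fittings and no elbow. Next I'll measure.

```bash
cat > m.py <<'E'
from h import *
def fit(c,im,d):
    P=cloud(c,d); hsv=cv2.cvtColor(im,cv2.COLOR_RGB2HSV); return P,hsv
def blobs(m,amin=20):
    n,l,s,ce=cv2.connectedComponentsWithStats(m.astype(np.uint8)); return [(l==i) for i in range(1,n) if s[i,4]>=amin]
E
python3 - <<'E'
from m import *
np.set_printoptions(precision=4,suppress=True)
for n in('top','side'):
    c,im,d=snap(n);P,h=fit(c,im,d);X,Y,Z=P[...,0],P[...,1],P[...,2]
    H,S,V=[h[...,i].astype(int) for i in range(3)]
    print(n)
    work=(X>.2)&(X<.75)&(abs(Y)<.5)&(d>0)
    print('table z',np.median(Z[work&(S<40)]))
    red=((H<8)|(H>172))&(S>130)&(V>60)&work
    for b in blobs(red,8): print('red',P[b].mean(0),P[b].min(0),P[b].max(0),b.sum())
    blue=(H>100)&(H<125)&(S>120)&work&(Z>.055)&(Z<.09)&(Y>-.1)
    b=max(blobs(blue),key=lambda b:b.sum()); q=P[b][:,:2].astype(np.float32); print('lid',cv2.minAreaRect(q),np.median(P[b][:,2]),cv2.boxPoints(cv2.minAreaRect(q)))
    blk=(V<70)&work&(Z>.055)&(Z<.09)&(Y>-.1)&(X<.5)
    for b in blobs(blk,8): print('blk',P[b].mean(0),P[b].min(0),P[b].max(0),b.sum())
    obj=work&(Z>.008)&(Y<0.0)&(X<.55)&(Z<.12)
    for b in blobs(obj,40):
        print('obj',P[b].mean(0),cv2.minAreaRect(P[b][:,:2].astype(np.float32)),P[b][:,2].max(),np.median(h[b],0))
    cn=(X>.45)&(X<.62)&(Y<-.1)&(Y>-.32)&(Z>.004)&(Z<.015)
    b=max(blobs(cn),key=lambda b:b.sum());print('foot',cv2.minAreaRect(P[b][:,:2].astype(np.float32)))
    cn=(X>.45)&(X<.62)&(Y<-.1)&(Y>-.32)&(Z>.055)&(Z<.075)
    b=max(blobs(cn),key=lambda b:b.sum());print('house',cv2.minAreaRect(P[b][:,:2].astype(np.float32)))
o=bot.get_obs();print(Ro.from_rotvec(o['orientation']).as_matrix())
c,im,d=snap('top'); cr=im[180:260,290:450,::-1];cv2.imwrite('pics/c1.png',cv2.resize(cr,None,fx=5,fy=5,interpolation=2))
E
```

```text
top
table z -0.0004771534939824371
red [ 0.6242 -0.3118  0.1094] [ 0.6165 -0.3209  0.1022] [ 0.6335 -0.3045  0.1141] 38
red [0.49   0.2424 0.0858] [0.4774 0.2336 0.0803] [0.5011 0.2519 0.0896] 51
red [0.4341 0.2523 0.0947] [0.4106 0.2423 0.0811] [0.4564 0.2629 0.1243] 109
lid ((0.573829174041748, 0.15660527348518372), (0.28352105617523193, 0.18791791796684265), 86.70077514648438) 0.07567586458153266 [[0.4719 0.0205]
 [0.6595 0.0097]
 [0.6758 0.2927]
 [0.4882 0.3035]]
blk [0.4658 0.2314 0.0729] [0.4519 0.2251 0.0568] [0.4837 0.2435 0.0867] 46
blk [0.4583 0.1072 0.0783] [0.4379 0.096  0.0716] [0.4771 0.1185 0.085 ] 131
blk [0.3638 0.4285 0.0601] [0.3316 0.4137 0.055 ] [0.3996 0.447  0.0663] 39
obj [ 0.5253 -0.1735  0.0224] ((0.5224015116691589, -0.17463240027427673), (0.0426190048456192, 0.056554604321718216), 12.480874061584473) 0.029169898107058893 [170.   12.  157.5]
obj [ 0.5217 -0.0694  0.0192] ((0.5219816565513611, -0.06968823075294495), (0.02823193557560444, 0.02858097478747368), 89.19598388671875) 0.029124257364403213 [ 27. 134. 198.]
obj [ 0.5085 -0.2643  0.0278] ((0.508676290
[... 2637 characters left out ...]
022200910764802937 [ 38.   6. 246.]
obj [ 0.5098 -0.2714  0.0259] ((0.5106321573257446, -0.2682127058506012), (0.037567153573036194, 0.03909820690751076), 24.90528678894043) 0.03285592609447597 [120.  10.  69.]
obj [ 0.5066 -0.369   0.0273] ((0.5070850253105164, -0.36545124650001526), (0.03637491539120674, 0.041395071893930435), 11.040324211120605) 0.035425608825679966 [110.   9.  70.]
foot ((0.6047468185424805, -0.2794592082500458), (0.02318130061030388, 0.07930054515600204), 12.660046577453613)
house ((0.6125190854072571, -0.2731819748878479), (0.014868748374283314, 0.05438780412077904), 0.005449384450912476)
[[-0.9448  0.3276 -0.0005]
 [ 0.3276  0.9448 -0.001 ]
 [ 0.0002 -0.0012 -1.    ]]
```

View pics/c1.png

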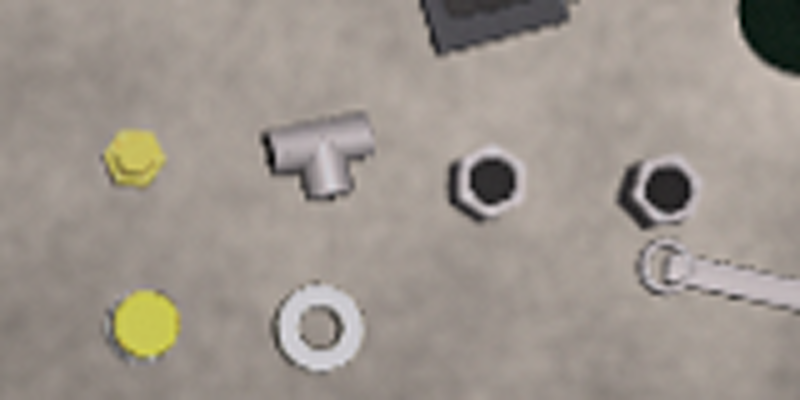

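drive_tool(
  rows=[
    [[-0.75, -0.42, -0.05, -0.27, 1], [-0.75, -0.42, -0.05, -0.27, 1], [-0.75, -0.42, -0.05, -0.27, 1], [-0.75, -0.42, -0.05, -0.27, 1], [-0.75, -0.42, -0.05, -0.27, 1]],
  ],
)

```text
clock: 0.72
tool_pos: [0.2894, 0.3639, 0.2419]
orientation: [0.32, 3.122, -0.002]
contact_force: [-0.9, 0.6, -0.1]
width: 0.086
finger_force: 0.0
```

```bash
cat >> h.py <<'E'
def plan(x,y,z,deg=None,frm=None):
    """row for reaching TCP x,y,z with tool y axis at angle deg (mod 180); frm=(x,y,z,deg) overrides current"""
    if frm is None:
        o=bot.get_obs();A=Ro.from_rotvec(o['orientation']).as_matrix();p=np.array(o['tool_pos']);cur=np.degrees(np.arctan2(A[1,1],A[0,1]))
    else: p=np.array(frm[:3]);cur=frm[3]
    if deg is None:deg=cur
    a=np.radians(cur);ty=np.array([np.cos(a),np.sin(a),0]);tx=np.array([-ty[1],ty[0],0])
    D=np.array([x,y,z])-p; t=-((deg-cur+90)%180-90)
    print('at',p.round(4),round(cur,1),'row',np.round([D@tx/.2,D@ty/.2,-D[2]/.2,np.radians(t)/.5],3))
E
python3 - <<'E'
from h import *
plan(.40,.24,.25,86.5)
E
```

```text
at [0.2894 0.3639 0.2419] 78.3 row [-0.667 -0.495 -0.041 -0.286]
```

drive_tool(
  rows=[
    [[-0.67, -0.5, -0.04, -0.28, 1], [-0.67, -0.5, -0.04, -0.28, 1], [-0.67, -0.5, -0.04, -0.28, 1], [-0.67, -0.5, -0.04, -0.28, 1], [-0.67, -0.5, -0.04, -0.28, 1]],
  ],
)

```text
clock: 1.13
tool_pos: [0.4014, 0.2391, 0.2493]
orientation: [0.102, 3.137, -0.003]
contact_force: [-0.3, 0.0, -0.1]
width: 0.0853
finger_force: 0.0
```

```bash
python3 - <<'E'
from m import *
np.set_printoptions(precision=4,suppress=True)
plan(.416,.248,.093,86.5)
c,im,d=snap('wrist','w1.png');P,h=fit(c,im,d);Z=P[...,2];H,S,V=[h[...,i].astype(int) for i in range(3)]
red=((H<8)|(H>172))&(S>130)&(V>60)&(d>0)&(Z>.03)
for b in blobs(red,30): print('red',P[b].mean(0),cv2.minAreaRect(P[b][:,:2].astype(np.float32)),b.sum())
b=red&(Z>.115); print('pin top',P[b].mean(0),P[b].min(0),P[b].max(0),b.sum())
blk=(V<60)&(Z>.055)&(Z<.09)
for b in blobs(blk,80): print('blk',P[b].mean(0),P[b].min(0),P[b].max(0),cv2.minAreaRect(P[b][:,:2].astype(np.float32)))
blue=(H>100)&(H<125)&(S>120)&(abs(Z-.075)<.006)
b=max(blobs(blue),key=lambda b:b.sum()); print('lid',cv2.minAreaRect(P[b][:,:2].astype(np.float32)))
E
```

```text
at [0.4014 0.2391 0.2493] 86.3 row [-0.07   0.049  0.782 -0.008]
red [0.4367 0.2515 0.0964] ((0.43747928738594055, 0.25379908084869385), (0.019418394193053246, 0.05149928107857704), 80.39234161376953) 719
red [0.4925 0.2423 0.0869] ((0.4923786520957947, 0.24222804605960846), (0.014592107385396957, 0.021231703460216522), 79.39773559570312) 270
pin top [0.4185 0.2552 0.1208] [0.4118 0.2487 0.1182] [0.4252 0.2614 0.1225] 207
blk [0.3727 0.4325 0.0611] [0.3194 0.412  0.055 ] [0.4279 0.4583 0.0687] ((0.3761332333087921, 0.4343039393424988), (0.11005622893571854, 0.0294501930475235), 9.967851638793945)
blk [0.4689 0.1271 0.0705] [0.4375 0.0232 0.0551] [0.4895 0.2419 0.0818] ((0.4620678722858429, 0.13278159499168396), (0.2169160097837448, 0.045319635421037674), 86.60774230957031)
blk [0.4922 0.2828 0.0617] [0.49   0.2665 0.055 ] [0.4937 0.2994 0.0729] ((0.4916304647922516, 0.2829740345478058), (0.03290705010294914, 0.002802942879498005), 86.93887329101562)
blk [0.5255 0.4322 0.0724] [0.5127 0.4128 0.055 ] [0.5556 0.4738 0.0898] ((0.5278692841529846, 0.43780967593193054), (0.022847561165690422, 0.07028891146183014), 31.002729415893555)
blk [0.5658 0.4817 0.0697] [0.5309 0.4526 0.055 ] [0.5904 0.4902 0.09  ] ((0.5647822022438049, 0.4767933487892151), (0.02240043692290783, 0.0644606500864029), 63.99757385253906)
lid ((0.5600383877754211, 0.19812169671058655), (0.19988785684108734, 0.15060830116271973), 86.87981414794922)
```

View pics/w1.png

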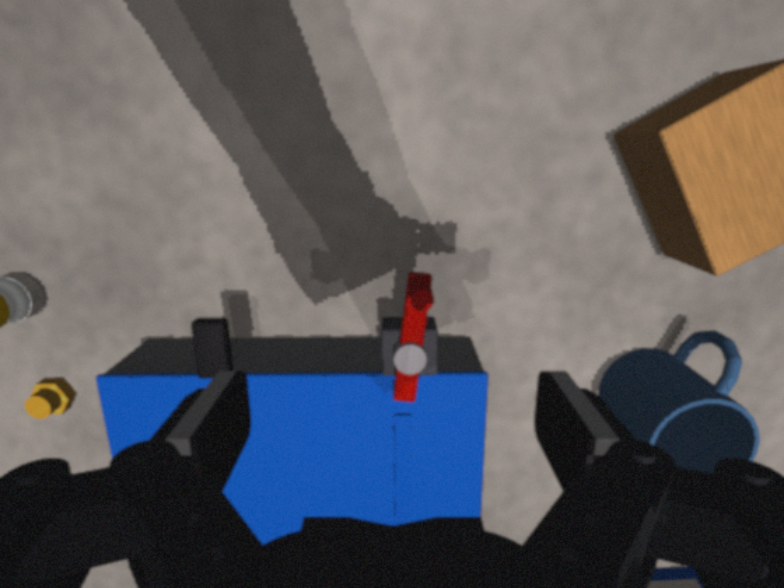

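Pin top is at (0.4185, 0.255, 0.121), which matches the 121 mm given, and the pivot is about (0.470, 0.246). I'll descend and grip the pin.

drive_tool(
  rows=[
    [[-0.08, 0.085, 0.4, 0, 0.2], [-0.08, 0.085, 0.78, 0, 0], [-0.08, 0.085, 0.78, 0, 0], [-0.08, 0.085, 0.78, 0, 0], [-0.08, 0.085, 0.78, 0, 0]],
  ],
  force=25,
)

```text
clock: 1.6
tool_pos: [0.4079, 0.2577, 0.0845]
orientation: [-0.089, -3.125, 0.01]
contact_force: [-1.9, -1.8, -1.6]
width: 0.0426
finger_force: 0.0
```

drive_tool(
  rows=[
    [[0, 0, 0, 0, -1], [0, 0, 0, 0, -1], [0, 0, 0, 0, -1], [0, 0, 0, 0, -1], [0, 0, 0, 0, -1]],
  ],
)

```text
clock: 2.02
tool_pos: [0.4158, 0.26, 0.0961]
orientation: [0.092, 3.137, 0.004]
contact_force: [-2.8, -0.3, 4.1]
width: 0.0129
finger_force: 25.8
```

drive_tool(
  rows=[
    [[-0.025, 0.087, 0, 0, -1], [-0.05, 0.125, 0, 0, -1], [-0.079, 0.159, 0, 0, -1], [-0.115, 0.187, 0, 0, -1], [-0.154, 0.21, 0, 0, -1]],
  ],
)

```text
clock: 2.43
tool_pos: [0.4492, 0.2976, 0.0956]
orientation: [0.094, 3.138, -0.007]
contact_force: [-3.1, -10.5, 7.6]
width: 0.013
finger_force: 26.4
```

drive_tool(
  rows=[
    [[-0.044, 0.014, 0, 0, -1], [-0.088, 0.021, 0, 0, -1], [-0.106, 0.021, 0, 0, -1], [-0.106, 0.021, 0, 0, -1], [-0.106, 0.021, 0, 0, -1]],
  ],
)

```text
clock: 2.85
tool_pos: [0.465, 0.2991, 0.0952]
orientation: [-0.092, -3.131, 0.01]
contact_force: [-15.1, -9.3, 13.1]
width: 0.0128
finger_force: 27.0
```

drive_tool(
  rows=[
    [[-0.106, 0.0, 0, 0, 0], [-0.106, 0.0, 0, 0, 0], [-0.0, 0.0, -0.2, 0, 0], [0, 0, -0.4, 0, 0], [0, -0.2, -0.6, 0, 0]],
  ],
)

```text
clock: 3.27
tool_pos: [0.4677, 0.277, 0.2041]
orientation: [0.084, 3.138, 0.008]
contact_force: [1.2, -0.3, 0.6]
width: 0.0431
finger_force: 0.0
```

drive_tool(
  rows=[
    [[0.3, -0.4, -0.2, 0, 0.2], [0.3, -0.6, -0.2, 0, 0.2], [0.3, -0.6, -0.2, 0, 0.2], [0.3, -0.6, -0.2, 0, 0.2], [0.3, -0.6, -0.2, 0, 0.2]],
  ],
)

```text
clock: 3.68
tool_pos: [0.4012, 0.1553, 0.2449]
orientation: [0.097, 3.134, 0.002]
contact_force: [0.4, 0.1, 0.1]
width: 0.0513
finger_force: 0.0
```

```bash
python3 - <<'E'
from m import *
np.set_printoptions(precision=4,suppress=True)
c,im,d=snap('wrist','w2.png');P,h=fit(c,im,d);Z=P[...,2];H,S,V=[h[...,i].astype(int) for i in range(3)]
red=((H<8)|(H>172))&(S>130)&(V>60)&(d>0)&(Z>.03)
for b in blobs(red,30): print('red',P[b].mean(0),cv2.minAreaRect(P[b][:,:2].astype(np.float32)),b.sum())
b=red&(Z>.115); print('pin top',P[b].mean(0),P[b].min(0),P[b].max(0),b.sum())
blk=(V<60)&(Z>.06)&(Z<.09)&(P[...,0]<.482)&(P[...,1]<.15)
for b in blobs(blk,80): print('blk',P[b].mean(0),P[b].min(0),P[b].max(0),cv2.minAreaRect(P[b][:,:2].astype(np.float32)))
blue=(H>100)&(H<125)&(S>120)&(abs(Z-.075)<.006)
b=max(blobs(blue),key=lambda b:b.sum()); print('lid',cv2.minAreaRect(P[b][:,:2].astype(np.float32)))
o=bot.get_obs();print(o['tool_pos'],o['q'])
E
```

```text
red [0.4639 0.2239 0.092 ] ((0.4405556917190552, 0.20635683834552765), (0.10369369387626648, 0.027579890564084053), 36.987918853759766) 402
red [0.472  0.2782 0.0859] ((0.47849398851394653, 0.27951380610466003), (0.04826044291257858, 0.028085114434361458), 84.5055160522461) 674
red [0.4739 0.2978 0.1208] ((0.4744473695755005, 0.2980186641216278), (0.013267125003039837, 0.01253088004887104), 6.5545334815979) 187
pin top [0.4686 0.2905 0.1293] [0.393  0.1831 0.1163] [0.4809 0.3043 0.2539] 201
blk [0.4579 0.1078 0.0788] [0.4376 0.0943 0.0698] [0.4806 0.1196 0.0817] ((0.45883670449256897, 0.10678496211767197), (0.023990608751773834, 0.04255623370409012), 86.79772186279297)
blk [0.4786 0.0453 0.0643] [0.4753 0.0227 0.06  ] [0.4804 0.0694 0.0734] ((0.47869420051574707, 0.046080656349658966), (0.04670555517077446, 0.00310540315695107), 84.26904296875)
lid ((0.5495820045471191, 0.1468847095966339), (0.1556832641363144, 0.1370621919631958), 85.73633575439453)
[0.4018 0.1566 0.2438] [ 0.2152 -0.1976 -0.1074  1.6555  0.001   0.2765]
```

View pics/w2.png

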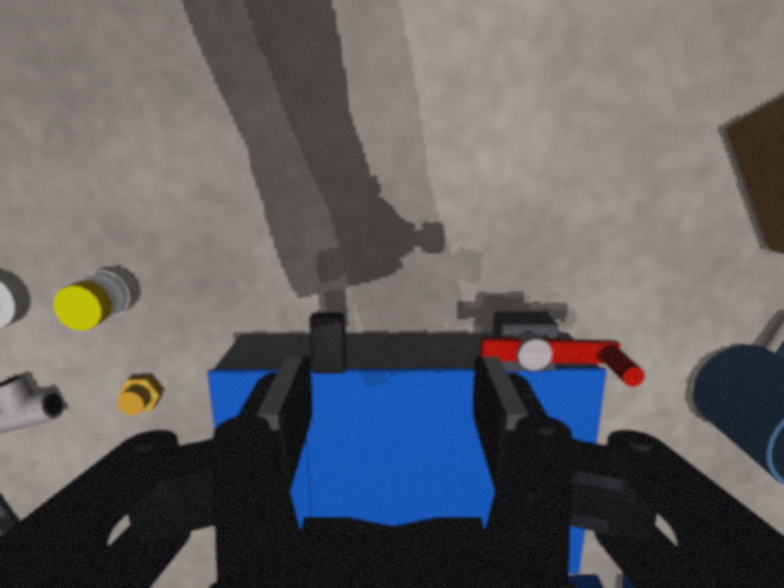

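The latch is free: its lever lies along +y with the pin at (0.474, 0.298) and the nose clear of the lid. The tab point is about (0.452, 0.107). I'll pinch the tab.

drive_tool(
  rows=[
    [[-0.265, -0.23, 0.2, 0, 0.2], [-0.265, -0.23, 0.4, 0, 0.2], [-0.265, -0.23, 0.6, 0, 0.2], [-0.265, -0.23, 0.8, 0, 0.2], [-0.265, -0.23, 0.95, 0, 0.2]],
  ],
  force=40,
)

```text
clock: 4.15
tool_pos: [0.4525, 0.1088, 0.059]
orientation: [0.092, 3.138, 0.002]
contact_force: [1.0, 0.3, -0.3]
width: 0.0514
finger_force: 0.0
```

drive_tool(
  rows=[
    [[0, 0, 0, 0, 0.2], [0, 0, 0, 0, 0.2], [0, 0, 0, 0, -1], [0, 0, 0, 0, -1], [0, 0, 0, 0, -1]],
  ],
)

```text
clock: 4.57
tool_pos: [0.4546, 0.1071, 0.0655]
orientation: [0.092, 3.132, -0.006]
contact_force: [-0.8, -5.2, 0.7]
width: 0.0228
finger_force: 42.9
```

```bash
python3 - <<'E'
from h import *
o=bot.get_obs();print(o['tool_pos'],o['width'],o['contact_force'],o['finger_force'])
import math
for t in (0.1,.2,.35,.5,.65,.8,.95,1.1,1.25,1.4,1.55,1.68):
    X=.21*(1-math.cos(t));Z=.21*math.sin(t);print(t,round(-X/.2,3),round(-Z/.2,3))
E
```

```text
[0.45455058 0.10706847 0.06553277] 0.022806651235340213 [-0.7884604  -5.17817441  0.65082506] 42.89601981639862
0.1 -0.005 -0.105
0.2 -0.021 -0.209
0.35 -0.064 -0.36
0.5 -0.129 -0.503
0.65 -0.214 -0.635
0.8 -0.318 -0.753
0.95 -0.439 -0.854
1.1 -0.574 -0.936
1.25 -0.719 -0.996
1.4 -0.872 -1.035
1.55 -1.028 -1.05
1.68 -1.164 -1.044
```

drive_tool(
  rows=[
    [[0, 0, 0, 0, 0.1], [0, 0, 0, 0, 0.1], [0.015, 0, 0.06, 0, 0.1], [0.015, 0, 0.06, 0, 0.1], [0.015, 0, 0.06, 0, -1]],
  ],
)

```text
clock: 4.98
tool_pos: [0.4469, 0.1085, 0.0483]
orientation: [-0.092, -3.139, -0.0]
contact_force: [-0.4, 0.0, -0.8]
width: 0.036
finger_force: 0.0
```

drive_tool(
  rows=[
    [[0, 0, 0, 0, -1], [0, 0, 0, 0, -1], [0, 0, 0, 0, -1], [0, 0, 0, 0, -1]],
  ],
  force=40,
)

```text
clock: 5.32
tool_pos: [0.4472, 0.1074, 0.0487]
orientation: [-0.093, -3.139, 0.003]
contact_force: [-2.1, -4.4, -0.2]
width: 0.0237
finger_force: 41.3
```

drive_tool(
  rows=[
    [[-0.005, 0, -0.107, 0, -1], [-0.021, 0, -0.212, 0, -1], [-0.048, 0, -0.315, 0, -1], [-0.084, 0, -0.416, 0, -1], [-0.131, 0, -0.512, 0, -1]],
  ],
  force=40,
)

```text
clock: 5.73
tool_pos: [0.4726, 0.106, 0.1507]
orientation: [-0.093, -3.136, 0.003]
contact_force: [1.3, -3.7, -7.0]
width: 0.0234
finger_force: 39.4
```

drive_tool(
  rows=[
    [[-0.055, 0, -0.091, 0, -1], [-0.12, 0, -0.176, 0, -1], [-0.193, 0, -0.254, 0, -1], [-0.273, 0, -0.324, 0, -1], [-0.36, 0, -0.386, 0, -1]],
  ],
)

```text
clock: 6.15
tool_pos: [0.5441, 0.1019, 0.2278]
orientation: [-0.093, -3.134, 0.002]
contact_force: [-2.7, -3.5, -3.5]
width: 0.0233
finger_force: 39.7
```

drive_tool(
  rows=[
    [[-0.092, 0, -0.053, 0, -1], [-0.19, 0, -0.097, 0, -1], [-0.291, 0, -0.131, 0, -1], [-0.395, 0, -0.154, 0, -1], [-0.501, 0, -0.167, 0, -1]],
  ],
  force=40,
)

```text
clock: 6.57
tool_pos: [0.6449, 0.0962, 0.2617]
orientation: [-0.093, -3.136, 0.001]
contact_force: [-4.2, -3.2, -0.4]
width: 0.0231
finger_force: 40.1
```

drive_tool(
  rows=[
    [[-0.107, 0, -0.002, 0, -1], [-0.213, 0, 0.006, 0, -1], [-0.213, 0, 0.006, 0, -1], [-0.213, 0, 0.006, 0, -1]],
  ],
)

```text
clock: 6.9
tool_pos: [0.691, 0.0936, 0.2598]
orientation: [0.093, 3.138, -0.0]
contact_force: [3.1, -3.1, -2.6]
width: 0.0232
finger_force: 41.8
```

drive_tool(
  rows=[
    [[0, 0, 0, 0, 0.4], [0, 0, 0, 0, 0.4], [0.2, 0, 0, 0, 0.4], [0.4, 0, 0, 0, 0.4], [0.6, 0, 0, 0, 0.4]],
  ],
)

```text
clock: 7.32
tool_pos: [0.5666, 0.102, 0.2587]
orientation: [-0.092, -3.137, -0.002]
contact_force: [-0.2, 1.0, 1.4]
width: 0.0592
finger_force: 0.0
```

drive_tool(
  rows=[
    [[0.2, -0.2, 0, -0.1, 1], [0.3, -0.4, 0, -0.2, 1], [0.4, -0.6, 0, -0.4, 1], [0.5, -0.8, 0, -0.5, 1], [0.5, -1, 0, -0.5, 1]],
  ],
)

```text
clock: 7.73
tool_pos: [0.4585, -0.072, 0.2618]
orientation: [-0.307, 3.125, 0.002]
contact_force: [1.8, -0.9, 0.7]
width: 0.0849
finger_force: 0.0
```

```bash
cat > look.py <<'E'
import sys
from m import *
np.set_printoptions(precision=4,suppress=True)
def look(n='wrist',save=None,zt=.012,dark=False):
    c,im,d=snap(n,save);P,h=fit(c,im,d);X,Y,Z=[P[...,i] for i in range(3)]
    m=(d>0)&(Z>zt)&(Z<.05)&(Y<-.0)&(Y>-.48)&(X>.3)&(X<.57)
    for b in blobs(m,100):
        if np.median(h[b][:,1])>60: continue
        q=P[b]; top=q[q[:,2]>q[:,2].max()-.010]
        zt_=np.percentile(q[:,2],95); tp=q[abs(q[:,2]-zt_)<.005][:,:2].astype(np.float32)
        k,_=cv2.minEnclosingCircle(tp)
        print(n,'mean',q.mean(0),'z95',zt_,'rect',cv2.minAreaRect(q[:,:2].astype(np.float32)),'top rect',cv2.minAreaRect(tp),'circ',k,b.sum())
    return c,im,d,P,h
if __name__=='__main__':
    look(sys.argv[1],sys.argv[2] if len(sys.argv)>2 else None)
    o=bot.get_obs();print(o['clock'],o['tool_pos'],o['width'])
E
python3 look.py top t3.png; python3 look.py wrist w3.png
```

```text
top mean [ 0.5046 -0.3622  0.0279] z95 0.03324376334239258 rect ((0.5048285126686096, -0.3632727563381195), (0.03507712110877037, 0.038256749510765076), 81.11222839355469) top rect ((0.5052706003189087, -0.364311158657074), (0.034555211663246155, 0.03262340649962425), 13.226536750793457) circ (0.505000114440918, -0.3630274534225464) 164
7.7833 [ 0.4579 -0.0803  0.2616] 0.08545822811007375
wrist mean [ 0.4297 -0.1729  0.0189] z95 0.020463293472559627 rect ((0.4298672080039978, -0.1732141375541687), (0.046942610293626785, 0.04650378227233887), 54.5626220703125) top rect ((0.42986738681793213, -0.17321425676345825), (0.046942610293626785, 0.046503327786922455), 54.5626220703125) circ (0.43031927943229675, -0.17322435975074768) 1184
wrist mean [ 0.4172 -0.0811  0.0259] z95 0.04469113421480414 rect ((0.42050132155418396, -0.07927778363227844), (0.01887950859963894, 0.03842311352491379), 21.571849822998047) top rect ((0.4165591895580292, -0.08004404604434967), (0.006996744312345982, 0.02766146883368492), 18.64398193359375) circ (0.4198739528656006, -0.07892565429210663) 162
wrist mean [ 0.
[... 366 characters left out ...]
z95 0.03187114292866953 rect ((0.5100193619728088, -0.2666952610015869), (0.03611338138580322, 0.04043164104223251), 86.75346374511719) top rect ((0.5102643966674805, -0.26676255464553833), (0.03596262261271477, 0.03988485038280487), 85.965576171875) circ (0.5105139017105103, -0.2670366168022156) 1112
wrist mean [ 0.5249 -0.1749  0.0231] z95 0.02679351442502636 rect ((0.5240323543548584, -0.17664572596549988), (0.04333557188510895, 0.05705456808209419), 14.270919799804688) top rect ((0.5225297212600708, -0.17646953463554382), (0.040152326226234436, 0.05656034126877785), 11.088930130004883) circ (0.530865490436554, -0.17460580170154572) 1412
7.8333 [ 0.4594 -0.0768  0.2615] 0.0855643047970093
```

View pics/w3.png

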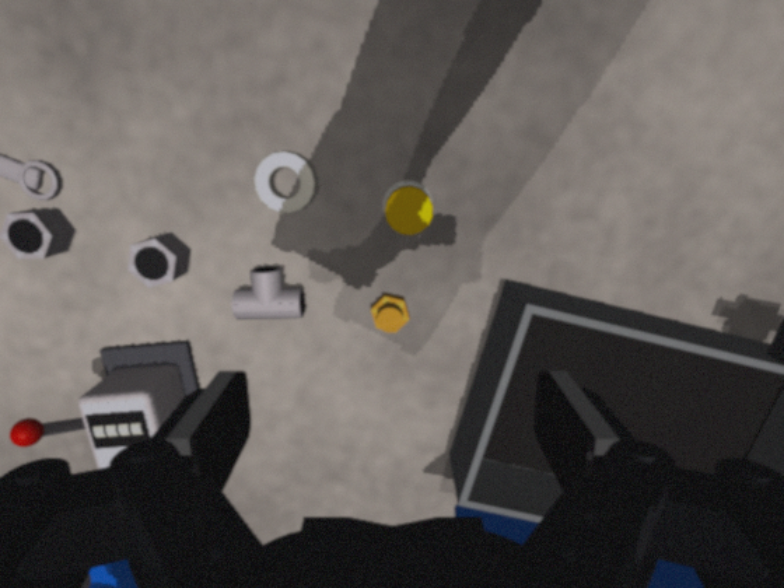

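View pics/t3.png

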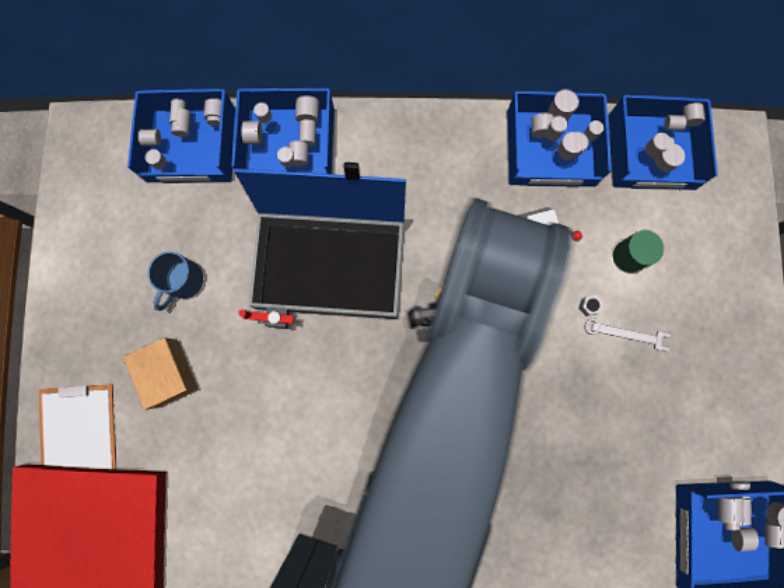

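The wrist view shows the tee at (268,295), the hexes at (155,258) and (35,232), and the empty case open on the right. The top view shows the lid standing open and the latch swung free. The tee's run axis is at about (0.531, -0.175) along 102°, so I'll grip it by its run ends.

```bash
python3 - <<'E'
from h import *
plan(.531,-.175,.11,102)
E
```

```text
at [ 0.4594 -0.0768  0.2615] 100.5 row [-0.263 -0.548  0.757 -0.052]
```

drive_tool(
  rows=[
    [[-0.26, -0.55, 0.2, -0.05, 1], [-0.26, -0.55, 0.4, -0.05, 1], [-0.26, -0.55, 0.76, -0.05, 1], [-0.26, -0.55, 0.76, -0.05, 1], [-0.26, -0.55, 0.76, -0.05, 1]],
  ],
)

```text
clock: 8.25
tool_pos: [0.5342, -0.1704, 0.1076]
orientation: [-0.339, 3.121, 0.001]
contact_force: [0.4, -0.7, -0.7]
width: 0.0855
finger_force: 0.0
```

```bash
python3 - <<'E'
from h import *
for _ in range(3):
    plan(.531,-.175,.002,102)
    c,im,d=snap('wrist','w4.png')
from look import *
look('wrist')
E
```

```text
at [ 0.5342 -0.1704  0.1076] 102.4 row [ 0.021 -0.019  0.528  0.014]
at [ 0.5309 -0.1706  0.0982] 102.3 row [ 0.004 -0.022  0.481  0.011]
at [ 0.5294 -0.1689  0.1008] 102.3 row [-0.001 -0.032  0.494  0.012]
wrist mean [ 0.4298 -0.1736  0.019 ] z95 0.02035206674840756 rect ((0.43039417266845703, -0.17318075895309448), (0.047506269067525864, 0.0468628853559494), 12.152154922485352) top rect ((0.4301818609237671, -0.1732264757156372), (0.04707189276814461, 0.0468628853559494), 12.152154922485352) circ (0.43022221326828003, -0.17337560653686523) 3864
wrist mean [ 0.433  -0.0885  0.0299] z95 0.04824186141008161 rect ((0.43172404170036316, -0.08315276354551315), (0.03860477730631828, 0.023683389648795128), 15.692926406860352) top rect ((0.43176889419555664, -0.08602834492921829), (0.03400256484746933, 0.014779978431761265), 12.688838005065918) circ (0.43022340536117554, -0.07920912653207779) 1958
wrist mean [ 0.5055 -0.3489  0.021 ] z95 0.030032964778292835 rect ((0.5043402910232544, -0.34990689158439636), (0.035700246691703796, 0.012739709578454494), 12.011758804321289) top rect ((0.5092121362686157, -0.3475451171398163), (0.007469163741916418, 0.026942046359181404), 89.29991149902344) circ (0.509154200553894, -0.35076940059661865) 1077
wrist mean [ 0.5094 -0.2647  0.0292] z95 0.031784803579083906 rect ((0.5106463432312012, -0.26644450426101685), (0.03600428253412247, 0.04085974022746086), 25.867374420166016) top rect ((0.5107192397117615, -0.2665404975414276), (0.03586288169026375, 0.040638409554958344), 26.139179229736328) circ (0.5109502077102661, -0.2667178511619568) 3338
wrist mean [ 0.5254 -0.1762  0.0235] z95 0.026587734369551693 rect ((0.524025022983551, -0.17657430469989777), (0.043319281190633774, 0.05730880796909332), 12.178050994873047) top rect ((0.5227780342102051, -0.1766432672739029), (0.04086630791425705, 0.05724130943417549), 10.872213363647461) circ (0.5311958193778992, -0.1748349517583847) 3951
```

drive_tool(
  rows=[
    [[-0.01, -0.027, 0.2, 0.01, 1], [-0.01, -0.027, 0.35, 0.01, 1], [-0.01, -0.027, 0.45, 0.01, 1], [-0.01, -0.027, 0.49, 0.01, 1], [-0.01, -0.027, 0.49, 0.01, 1]],
  ],
  force=60,
)

```text
clock: 8.87
tool_pos: [0.5366, -0.1747, 0.0115]
orientation: [-0.333, 3.124, 0.001]
contact_force: [-0.1, 0.8, -1.0]
width: 0.0857
finger_force: 0.0
```

drive_tool(
  rows=[
    [[0, 0, 0, 0, -1], [0, 0, 0, 0, -1], [0, 0, 0, 0, -1], [0, 0, 0, 0, -1], [0, 0, 0, 0, -1]],
  ],
)

```text
clock: 9.28
tool_pos: [0.5397, -0.1765, 0.0149]
orientation: [-0.331, 3.118, -0.004]
contact_force: [0.0, 1.7, 6.6]
width: 0.0537
finger_force: 61.9
```

drive_tool(
  rows=[
    [[0, 0, -0.15, 0, -1], [0, 0, -0.3, 0, -1], [0, 0, -0.5, 0, -1], [0, 0, -0.7, 0, -1], [0, 0, -0.8, 0, -1]],
  ],
)

```text
clock: 9.7
tool_pos: [0.5391, -0.177, 0.1782]
orientation: [-0.33, 3.116, -0.008]
contact_force: [1.5, -0.4, -0.5]
width: 0.0535
finger_force: 64.0
```

```bash
python3 - <<'E'
from h import *
plan(.555,.015,.18,94)
plan(.555,.205,.18,86.5)
snap('wrist','w5.png')
o=bot.get_obs();print(o['width'],o['finger_force'])
E
```

```text
at [ 0.5391 -0.177   0.1782] 102.1 row [-0.279  0.922 -0.009  0.283]
at [ 0.5391 -0.177   0.1782] 102.1 row [-0.478  1.851 -0.009  0.544]
0.05362084367469174 64.02215480804443
```

View pics/w5.png

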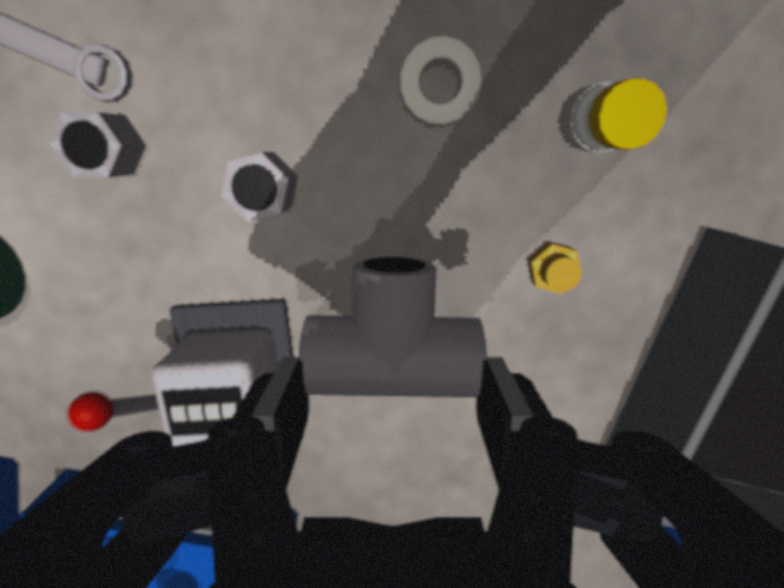

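The tee is held by its ends at (393,350), with some camera-side offset. I'll carry it to the case.

drive_tool(
  rows=[
    [[-0.06, 0.18, 0, 0.05, -1], [-0.12, 0.36, 0, 0.1, -1], [-0.18, 0.54, 0, 0.18, -1], [-0.22, 0.72, 0, 0.25, -1], [-0.25, 0.9, 0, 0.28, -1]],
  ],
  force=80,
)

```text
clock: 10.17
tool_pos: [0.5483, 0.0121, 0.1717]
orientation: [-0.109, 3.138, -0.0]
contact_force: [1.1, -0.5, -1.4]
width: 0.0526
finger_force: 83.7
```

```bash
python3 - <<'E'
from h import *
plan(.555,.205,.18,86.5)
o=bot.get_obs();print(o['width'],o['finger_force'])
E
```

```text
at [0.5483 0.0121 0.1717] 94.0 row [-0.1    0.96  -0.042  0.261]
0.05262174765489714 83.74831795692444
```

drive_tool(
  rows=[
    [[-0.03, 0.2, 0, 0.05, -1], [-0.06, 0.4, 0, 0.1, -1], [-0.1, 0.6, 0, 0.2, -1], [-0.1, 0.8, 0, 0.26, -1], [-0.1, 0.96, 0, 0.26, -1]],
  ],
)

```text
clock: 10.58
tool_pos: [0.554, 0.2066, 0.1715]
orientation: [0.092, 3.139, 0.002]
contact_force: [0.3, -1.1, -2.0]
width: 0.0526
finger_force: 83.8
```

drive_tool(
  rows=[
    [[0, 0, 0.15, 0, -1], [0, 0, 0.3, 0, -1], [0, 0, 0.45, 0, -1], [0, 0, 0.6, 0, -1], [0, 0, 0.66, 0, -1]],
  ],
)

```text
clock: 11.0
tool_pos: [0.5509, 0.203, 0.0343]
orientation: [-0.092, -3.133, 0.003]
contact_force: [-1.6, -0.9, -3.0]
width: 0.0525
finger_force: 84.1
```

```bash
python3 - <<'E'
from h import *
plan(.555,.205,.023,86.5)
o=bot.get_obs();print(o['width'],o['finger_force'],o['contact_force'])
E
```

```text
at [0.5509 0.203  0.0343] 86.7 row [-0.02   0.011  0.056  0.005]
0.052478547063386734 84.07715678215027 [-1.64470508 -0.92599303 -3.01246166]
```

drive_tool(
  rows=[
    [[0, 0, 0.05, 0, -1], [0, 0, 0.05, 0, -1], [0, 0, 0.05, 0, 0.6], [0, 0, 0.05, 0, 0.6], [0, 0, 0.05, 0, 0.6]],
  ],
)

```text
clock: 11.42
tool_pos: [0.5566, 0.204, 0.032]
orientation: [0.093, 3.135, 0.002]
contact_force: [-0.1, -0.3, -0.4]
width: 0.0684
finger_force: 0.0
```

drive_tool(
  rows=[
    [[0, 0, -0.1, 0, 0.6], [0, 0, -0.3, 0, 0.6], [0, 0, -0.5, 0, 0.6], [0, 0, -0.7, 0, 0.6], [0, 0, -0.85, 0, 0.6]],
  ],
)

```text
clock: 11.83
tool_pos: [0.5558, 0.2039, 0.2052]
orientation: [0.092, 3.133, 0.003]
contact_force: [0.8, -0.3, 1.0]
width: 0.0684
finger_force: 0.0
```

drive_tool(
  rows=[
    [[0, -0.2, 0, 0, 1], [0, -0.4, 0, 0, 1], [0, -0.6, 0, 0, 1], [0.05, -0.8, 0, 0, 1], [0.1, -1, 0, 0, 1]],
  ],
)

```text
clock: 12.25
tool_pos: [0.5231, 0.0033, 0.2012]
orientation: [0.091, 3.136, -0.001]
contact_force: [1.3, -1.2, 0.4]
width: 0.0853
finger_force: 0.0
```

drive_tool(
  rows=[
    [[0.0, -0.2, 0, 0, 1], [0.1, -0.4, 0, 0, 1], [0.15, -0.6, 0, 0, 1], [0.15, -0.8, 0, 0, 1], [0.15, -1, 0, 0, 1]],
  ],
)

```text
clock: 12.67
tool_pos: [0.4806, -0.1951, 0.2016]
orientation: [0.093, 3.136, -0.004]
contact_force: [1.4, 0.1, -0.7]
width: 0.0853
finger_force: 0.0
```

```bash
python3 - <<'E'
from look import *
c,im,d,P,h=look('wrist')
plan(.511,-.267,.10,86)
c,im,d=snap('top');P=cloud(c,d);m=(abs(P[...,0]-.574)<.07)&(abs(P[...,1]-.156)<.12)&(P[...,2]>.012)&(P[...,2]<.06)
for b in blobs(m,60): print('case',P[b].mean(0),P[b].max(0),cv2.minAreaRect(P[b][:,:2].astype(np.float32)))
E
```

```text
wrist mean [ 0.4269 -0.0885  0.0287] z95 0.04756499402226621 rect ((0.42883142828941345, -0.08305901288986206), (0.02441682666540146, 0.03812552988529205), 84.42259216308594) top rect ((0.4272199273109436, -0.08708415925502777), (0.011844472028315067, 0.032608456909656525), 78.2154541015625) circ (0.4284040331840515, -0.08142220228910446) 689
wrist mean [ 0.4299 -0.1734  0.0191] z95 0.020437953071817314 rect ((0.4304775595664978, -0.17342278361320496), (0.046676039695739746, 0.04669584333896637), 40.66228485107422) top rect ((0.4304775595664978, -0.17342278361320496), (0.046676039695739746, 0.04669584333896637), 40.66228485107422) circ (0.43051737546920776, -0.17335239052772522) 1621
wrist mean [ 0.5088 -0.2655  0.0291] z95 0.031914777740851774 rect ((0.5106220245361328, -0.2670571804046631), (0.03618322312831879, 0.041215647011995316), 85.82482147216797) top rect ((0.510841965675354, -0.2671264708042145), (0.036132704466581345, 0.04077310115098953), 86.31253051757812) circ (0.5110708475112915, -0.2670525908470154) 1393
wrist mean [ 0.5056 -0.362   0.0284] z95 0.031752232024528496 rect ((0.507535994052887, -0.3647690415382385), (0.03644970431923866, 0.04123523086309433), 11.911187171936035) top rect ((0.5073667764663696, -0.3646065890789032), (0.04005188122391701, 0.03671811521053314), 39.627803802490234) circ (0.5072358846664429, -0.36483234167099) 1509
at [ 0.4803 -0.2032  0.201 ] 86.2 row [-0.174 -0.308  0.505  0.007]
case [0.5415 0.2038 0.0285] [0.5615 0.2309 0.0362] ((0.5385249853134155, 0.20455923676490784), (0.053334273397922516, 0.04265955835580826), 85.75043487548828)
```

drive_tool(
  rows=[
    [[-0.1, -0.15, 0.1, 0, 1], [-0.17, -0.31, 0.2, 0, 1], [-0.17, -0.31, 0.4, 0, 1], [-0.17, -0.31, 0.5, 0, 1], [-0.17, -0.31, 0.5, 0, 1]],
  ],
)

```text
clock: 13.18
tool_pos: [0.5082, -0.2549, 0.0938]
orientation: [-0.093, -3.132, -0.008]
contact_force: [-0.7, 0.8, -0.0]
width: 0.0854
finger_force: 0.0
```

```bash
python3 - <<'E'
from look import *
for _ in range(3):
    plan(.511,-.267,.007,86)
    look('wrist')
E
```

```text
at [ 0.5082 -0.2549  0.0938] 86.6 row [-0.017 -0.06   0.434  0.021]
wrist mean [ 0.4297 -0.1741  0.0188] z95 0.02031231357546951 rect ((0.4301707446575165, -0.17353695631027222), (0.04743359982967377, 0.047385357320308685), 53.60813903808594) top rect ((0.43023449182510376, -0.1736212819814682), (0.04730304330587387, 0.04724237695336342), 4.00836706161499) circ (0.43023011088371277, -0.17323556542396545) 4197
wrist mean [ 0.431  -0.0912  0.0208] z95 0.02817619689741483 rect ((0.42989662289619446, -0.08792069554328918), (0.03696490824222565, 0.01497610379010439), 1.9090553522109985) top rect ((0.4322119951248169, -0.09053380787372589), (0.029789259657263756, 0.007625737227499485), 10.395337104797363) circ (0.4315240979194641, -0.08678353577852249) 1350
wrist mean [ 0.5086 -0.2667  0.0295] z95 0.0317749158462408 rect ((0.5107750296592712, -0.2671077847480774), (0.035999201238155365, 0.041580379009246826), 86.01058959960938) top rect ((0.5108358860015869, -0.26711204648017883), (0.035999201238155365, 0.04145842045545578), 86.01058959960938) circ (0.5108491778373718, -0.2669619619846344)
[... 2545 characters left out ...]
020933151245) 1412
wrist mean [ 0.5087 -0.2668  0.0296] z95 0.03173559305710359 rect ((0.5106940865516663, -0.2670988142490387), (0.035920649766922, 0.04147394001483917), 85.84203338623047) top rect ((0.5109039545059204, -0.2672497630119324), (0.03580635040998459, 0.04106692597270012), 86.95542907714844) circ (0.510736346244812, -0.267056941986084) 2890
wrist mean [ 0.5055 -0.3623  0.0285] z95 0.031703995931117786 rect ((0.5074825882911682, -0.36512747406959534), (0.03644191101193428, 0.04146115109324455), 12.190777778625488) top rect ((0.5075159668922424, -0.365167498588562), (0.036397986114025116, 0.04137354716658592), 11.994973182678223) circ (0.5071824789047241, -0.3650301992893219) 3228
```

drive_tool(
  rows=[
    [[-0.005, -0.055, 0.15, 0.02, 1], [-0.005, -0.055, 0.3, 0.02, 1], [-0.005, -0.055, 0.42, 0.02, 1], [-0.005, -0.055, 0.455, 0.02, 1], [-0.005, -0.055, 0.455, 0.02, 1]],
  ],
  force=60,
)

```text
clock: 13.75
tool_pos: [0.5113, -0.2671, 0.008]
orientation: [-0.107, -3.139, -0.001]
contact_force: [0.7, -0.1, 0.0]
width: 0.0855
finger_force: 0.0
```

drive_tool(
  rows=[
    [[0, 0, 0, 0, -1], [0, 0, 0, 0, -1], [0, 0, 0, 0, -1], [0, 0, 0, 0, -1], [0, 0, 0, 0, -1]],
  ],
)

```text
clock: 14.17
tool_pos: [0.513, -0.2688, 0.0102]
orientation: [0.108, 3.136, -0.003]
contact_force: [0.2, 0.4, 2.1]
width: 0.0346
finger_force: 61.3
```

drive_tool(
  rows=[
    [[0, 0, -0.15, 0, -1], [0, 0, -0.3, 0, -1], [0, 0, -0.5, 0, -1], [0, 0, -0.7, 0, -1], [0, 0, -0.8, 0, -1]],
  ],
  force=80,
)

```text
clock: 14.58
tool_pos: [0.5131, -0.269, 0.174]
orientation: [0.108, 3.133, -0.007]
contact_force: [1.4, -0.8, -0.0]
width: 0.0339
finger_force: 81.3
```

```bash
python3 - <<'E'
from look import *
look('wrist','w6.png')
plan(.55,-.085,.18,86)
plan(.55,.115,.18,86)
o=bot.get_obs();print(o['width'],o['finger_force'])
E
```

```text
wrist mean [ 0.43   -0.0886  0.03  ] z95 0.048119140922770254 rect ((0.43031933903694153, -0.08293568342924118), (0.038568802177906036, 0.024974649772047997), 6.450596809387207) top rect ((0.42927294969558716, -0.08543640375137329), (0.01653575897216797, 0.03482796996831894), 89.1668472290039) circ (0.4293806254863739, -0.07716920226812363) 1627
wrist mean [ 0.4297 -0.1742  0.0188] z95 0.02034579131895876 rect ((0.4303548336029053, -0.17372877895832062), (0.04747188836336136, 0.0464344285428524), 86.0687484741211) top rect ((0.43035629391670227, -0.17370812594890594), (0.04743041843175888, 0.0464344285428524), 86.0687484741211) circ (0.4301735460758209, -0.1736973375082016) 2301
wrist mean [ 0.5058 -0.3635  0.0291] z95 0.031868613016950306 rect ((0.5072640180587769, -0.36544638872146606), (0.03615918755531311, 0.04135015606880188), 11.655899047851562) top rect ((0.507293164730072, -0.3655295968055725), (0.036135703325271606, 0.04117536544799805), 11.655899047851562) circ (0.5072078108787537, -0.3654809892177582) 1807
at [ 0.5147 -0.2701  0.1776] 86.1 row [-0.113  0.935 -0.012  0.002]
at [ 0.5147 -0.2701  0.1776] 86.1 row [-0.044  1.933 -0.012  0.002]
0.033800330383768624 81.39078701846302
```

Hex 1 is held (width 34 mm, force 81 N). I'll carry it to (0.55, 0.115).

drive_tool(
  rows=[
    [[-0.05, 0.2, 0, 0, -1], [-0.1, 0.4, 0, 0, -1], [-0.11, 0.6, 0, 0, -1], [-0.11, 0.8, 0, 0, -1], [-0.11, 0.95, 0, 0, -1]],
  ],
)

```text
clock: 15.05
tool_pos: [0.5461, -0.0768, 0.1675]
orientation: [-0.106, -3.139, -0.002]
contact_force: [0.6, 0.1, -0.9]
width: 0.0338
finger_force: 81.4
```

drive_tool(
  rows=[
    [[0.02, 0.2, 0, 0, -1], [0.03, 0.4, 0, 0, -1], [0.05, 0.6, 0, 0, -1], [0.07, 0.8, 0, 0, -1], [0.07, 0.98, 0, 0, -1]],
  ],
)

```text
clock: 15.47
tool_pos: [0.5448, 0.1191, 0.1677]
orientation: [-0.107, -3.139, -0.001]
contact_force: [-0.0, -0.6, -0.9]
width: 0.0343
finger_force: 81.4
```

drive_tool(
  rows=[
    [[0, 0, 0.15, 0, -1], [0, 0, 0.3, 0, -1], [0, 0, 0.45, 0, -1], [0, 0, 0.6, 0, -1], [0, 0, 0.7, 0, -1]],
  ],
)

```text
clock: 15.88
tool_pos: [0.5435, 0.1168, 0.0241]
orientation: [-0.107, -3.135, 0.001]
contact_force: [0.1, 0.9, -1.3]
width: 0.0342
finger_force: 81.3
```

```bash
python3 - <<'E'
from h import *
plan(.55,.115,.02,86.5)
o=bot.get_obs();print(o['width'],o['finger_force'],o['contact_force'])
E
```

```text
at [0.5435 0.1168 0.0241] 86.1 row [-0.033 -0.007  0.02  -0.014]
0.03417224518324892 81.34230013936758 [ 0.12436049  0.90082965 -1.34360644]
```

drive_tool(
  rows=[
    [[0, 0, 0.01, 0, -1], [0, 0, 0.01, 0, 0.2], [0, 0, 0.01, 0, 0.2], [0, 0, 0.01, 0, 0.2], [0, 0, -0.1, 0, 0.2]],
  ],
)

```text
clock: 16.3
tool_pos: [0.5441, 0.1165, 0.0461]
orientation: [-0.108, -3.135, 0.001]
contact_force: [-0.3, -0.5, -1.1]
width: 0.0509
finger_force: 0.0
```

drive_tool(
  rows=[
    [[0, 0, -0.1, 0, 0.2], [0, 0, -0.3, 0, 0.2], [0, 0, -0.5, 0, 0.2], [0, 0, -0.7, 0, 0.2], [0, 0, -0.8, 0, 0.2]],
  ],
)

```text
clock: 16.72
tool_pos: [0.549, 0.117, 0.2171]
orientation: [0.108, 3.126, 0.003]
contact_force: [0.4, -0.2, 0.8]
width: 0.0515
finger_force: 0.0
```

drive_tool(
  rows=[
    [[0, -0.2, 0, 0, 1], [0, -0.4, 0, 0, 1], [0, -0.6, 0, 0, 1], [0.05, -0.8, 0, 0, 1], [0.1, -1, 0, 0, 1]],
  ],
)

```text
clock: 17.13
tool_pos: [0.513, -0.0834, 0.2109]
orientation: [0.107, 3.134, -0.002]
contact_force: [0.9, -0.7, -0.0]
width: 0.0854
finger_force: 0.0
```

drive_tool(
  rows=[
    [[0.0, -0.2, 0, 0.1, 1], [0.05, -0.4, 0, 0.2, 1], [0.1, -0.6, 0, 0.3, 1], [0.1, -0.8, 0, 0.4, 1], [0.1, -1, 0, 0.48, 1]],
  ],
)

```text
clock: 17.55
tool_pos: [0.4785, -0.2822, 0.2113]
orientation: [0.487, 3.098, -0.004]
contact_force: [1.1, 0.4, 0.1]
width: 0.0852
finger_force: 0.0
```

```bash
python3 - <<'E'
from look import *
c,im,d,P,h=look('wrist')
plan(.5073,-.3652,.10,72)
c,im,d=snap('top');P=cloud(c,d);m=(abs(P[...,0]-.574)<.07)&(abs(P[...,1]-.156)<.12)&(P[...,2]>.012)&(P[...,2]<.06)
for b in blobs(m,60): print('case',P[b].mean(0),P[b].max(0),cv2.minAreaRect(P[b][:,:2].astype(np.float32)))
E
```

```text
wrist mean [ 0.4277 -0.0884  0.0296] z95 0.04818076895255519 rect ((0.4284668266773224, -0.08310473710298538), (0.024275967851281166, 0.038531530648469925), 83.13863372802734) top rect ((0.4277561902999878, -0.08588103204965591), (0.014265504665672779, 0.03372844308614731), 82.23151397705078) circ (0.4287203252315521, -0.07881373167037964) 1148
wrist mean [ 0.4295 -0.174   0.0189] z95 0.020483658476741957 rect ((0.4297448694705963, -0.1737792193889618), (0.04717891290783882, 0.04646816477179527), 72.06432342529297) top rect ((0.42979177832603455, -0.173634335398674), (0.04687436670064926, 0.04646816477179527), 72.06432342529297) circ (0.43013137578964233, -0.17372512817382812) 1741
wrist mean [ 0.5052 -0.3635  0.0289] z95 0.031806187027945736 rect ((0.5071142315864563, -0.36504730582237244), (0.036299873143434525, 0.040719129145145416), 11.786593437194824) top rect ((0.5071013569831848, -0.3650842010974884), (0.0361442007124424, 0.040650833398103714), 12.354958534240723) circ (0.507230818271637, -0.3652110993862152) 1304
at [ 0.4778 -0.2901  0.2102] 71.7 row [-0.258 -0.31   0.551 -0.01 ]
case [0.5415 0.2039 0.0286] [0.5616 0.2307 0.0363] ((0.5388070940971375, 0.2042144387960434), (0.05354849621653557, 0.04325960576534271), 87.10462188720703)
case [0.5379 0.1174 0.0349] [0.5581 0.1364 0.0409] ((0.5386502146720886, 0.11736321449279785), (0.03840891271829605, 0.03579022362828255), 55.135231018066406)
```

drive_tool(
  rows=[
    [[-0.15, -0.15, 0.1, 0, 1], [-0.26, -0.31, 0.2, 0, 1], [-0.26, -0.31, 0.4, 0, 1], [-0.26, -0.31, 0.55, 0, 1], [-0.26, -0.31, 0.55, 0, 1]],
  ],
)

```text
clock: 18.07
tool_pos: [0.5053, -0.3514, 0.0901]
orientation: [-0.482, -3.093, -0.012]
contact_force: [-1.5, 1.1, -2.1]
width: 0.0853
finger_force: 0.0
```

```bash
python3 - <<'E'
from look import *
for _ in range(3):snap('wrist')
look('wrist')
plan(.5073,-.3652,.007,72)
E
```

```text
wrist mean [ 0.4415 -0.1824  0.0183] z95 0.02030017542836113 rect ((0.4409545063972473, -0.18133293092250824), (0.03970732167363167, 0.022428158670663834), 72.39051055908203) top rect ((0.44155165553092957, -0.18138036131858826), (0.0395214706659317, 0.021232323721051216), 71.75993347167969) circ (0.4385433793067932, -0.18031921982765198) 2026
wrist mean [ 0.5053 -0.3647  0.0296] z95 0.0317975476674752 rect ((0.5071617960929871, -0.3652268648147583), (0.03637312352657318, 0.040793247520923615), 11.355831146240234) top rect ((0.5072147250175476, -0.36528170108795166), (0.03629083186388016, 0.04066486284136772), 11.355831146240234) circ (0.5069939494132996, -0.36554986238479614) 2868
at [ 0.5112 -0.3553  0.1022] 72.4 row [ 0.003 -0.053  0.476  0.012]
```

drive_tool(
  rows=[
    [[0.003, -0.053, 0.15, 0.01, 1], [0.003, -0.053, 0.3, 0.01, 1], [0.003, -0.053, 0.42, 0.01, 1], [0.003, -0.053, 0.47, 0.01, 1], [0.003, -0.053, 0.47, 0.01, 1]],
  ],
  force=60,
)

```text
clock: 18.68
tool_pos: [0.5053, -0.3637, 0.0038]
orientation: [-0.49, -3.102, -0.001]
contact_force: [-0.1, 0.2, -0.3]
width: 0.0854
finger_force: 0.0
```

drive_tool(
  rows=[
    [[0, 0, 0, 0, -1], [0, 0, 0, 0, -1], [0, 0, 0, 0, -1], [0, 0, 0, 0, -1], [0, 0, 0, 0, -1]],
  ],
)

```text
clock: 19.1
tool_pos: [0.5069, -0.3657, 0.0064]
orientation: [0.49, 3.099, -0.004]
contact_force: [-0.4, -0.4, 7.2]
width: 0.0347
finger_force: 62.7
```

drive_tool(
  rows=[
    [[0, 0, -0.15, 0, -1], [0, 0, -0.3, 0, -1], [0, 0, -0.5, 0, -1], [0, 0, -0.7, 0, -1], [0, 0, -0.8, 0, -1]],
  ],
  force=80,
)

```text
clock: 19.52
tool_pos: [0.5069, -0.3657, 0.1701]
orientation: [0.49, 3.096, -0.007]
contact_force: [0.8, -0.8, -0.5]
width: 0.0348
finger_force: 81.6
```

drive_tool(
  rows=[
    [[0, 0.2, 0, -0.1, -1], [0, 0.4, 0, -0.2, -1], [0, 0.6, 0, -0.3, -1], [0, 0.8, 0, -0.4, -1], [0, 0.95, 0, -0.48, -1]],
  ],
)

```text
clock: 19.93
tool_pos: [0.5645, -0.1806, 0.164]
orientation: [0.11, 3.139, 0.002]
contact_force: [-0.3, -0.4, -2.0]
width: 0.0344
finger_force: 81.6
```

```bash
python3 - <<'E'
from h import *
plan(.55,.06,.17,86.5)
o=bot.get_obs();print(o['width'],o['finger_force'],o['contact_force'])
E
```

```text
at [ 0.5645 -0.1806  0.164 ] 86.0 row [ 0.157  1.195 -0.03  -0.018]
0.034436665009187 81.57620710786432 [-0.30258214 -0.36980852 -1.96807412]
```

drive_tool(
  rows=[
    [[0, 0.2, 0, 0, -1], [0, 0.4, 0, 0, -1], [0, 0.6, 0, 0, -1], [0, 0.8, 0, 0, -1], [0, 1, 0, 0, -1]],
  ],
)

```text
clock: 20.35
tool_pos: [0.5785, 0.0178, 0.1639]
orientation: [0.116, 3.139, 0.0]
contact_force: [0.4, 0.3, -1.7]
width: 0.0343
finger_force: 81.6
```

drive_tool(
  rows=[
    [[-0.04, 0.23, 0, 0, -1], [-0.04, 0.23, 0, 0, -1], [-0.04, 0.23, 0.2, 0, -1], [-0.04, 0.23, 0.3, 0, -1], [-0.04, 0.23, 0.4, 0, -1]],
  ],
)

```text
clock: 20.77
tool_pos: [0.5892, 0.0617, 0.082]
orientation: [-0.114, -3.138, 0.0]
contact_force: [-0.3, 0.3, -2.5]
width: 0.0344
finger_force: 81.5
```

```bash
python3 - <<'E'
from h import *
plan(.588,.068,.02,86.5)
o=bot.get_obs();print(o['width'],o['finger_force'],o['contact_force'])
E
```

```text
at [0.5892 0.0617 0.082 ] 85.8 row [ 0.008  0.031  0.31  -0.023]
0.034403265910423586 81.53121358249336 [-0.27257871  0.25060638 -2.53094803]
```

drive_tool(
  rows=[
    [[0, 0.03, 0.15, 0, -1], [0, 0.03, 0.29, 0, -1], [0, 0.03, 0.29, 0, -1], [0, 0.03, 0.29, 0, 0.1], [0, 0.03, 0.29, 0, 0.1]],
  ],
)

```text
clock: 21.18
tool_pos: [0.5907, 0.0669, 0.0263]
orientation: [0.116, 3.139, -0.0]
contact_force: [-0.5, -1.1, 0.1]
width: 0.0473
finger_force: 0.0
```

drive_tool(
  rows=[
    [[0, 0, 0, 0, 0.1], [0, 0, -0.2, 0, 0.1], [0, 0, -0.4, 0, 0.1], [0, 0, -0.6, 0, 0.1], [0, 0, -0.8, 0, 0.2]],
  ],
)

```text
clock: 21.6
tool_pos: [0.5902, 0.0669, 0.1881]
orientation: [0.116, 3.139, 0.0]
contact_force: [1.6, -1.2, 0.8]
width: 0.0513
finger_force: 0.0
```

drive_tool(
  rows=[
    [[0.2, -0.0, -0.1, 0, 0.2], [0.4, -0.0, -0.2, 0, 0.2], [0.6, -0.0, -0.3, 0, 0.2], [0.7, -0.0, -0.3, 0, 0.2], [0.7, -0.0, -0.3, 0, 0.2]],
  ],
)

```text
clock: 22.02
tool_pos: [0.4476, 0.0779, 0.2499]
orientation: [0.115, 3.136, 0.001]
contact_force: [0.9, -0.1, 0.4]
width: 0.0512
finger_force: 0.0
```

```bash
python3 - <<'E'
from look import *
c,im,d=snap('top','t7.png');P=cloud(c,d);hs=cv2.cvtColor(im,cv2.COLOR_RGB2HSV)
m=(abs(P[...,0]-.574)<.07)&(abs(P[...,1]-.156)<.12)&(P[...,2]>.012)&(P[...,2]<.06)
for b in blobs(m,60): print('case',P[b].mean(0),P[b].max(0),cv2.minAreaRect(P[b][:,:2].astype(np.float32)))
m=(hs[...,2]<60)&(P[...,2]>.2)&(P[...,0]>.64)
for b in blobs(m,20): print('tab?',P[b].mean(0),P[b].min(0),P[b].max(0),b.sum())
c,im,d=snap('wrist');P=cloud(c,d)
m=(abs(P[...,0]-.574)<.075)&(abs(P[...,1]-.156)<.125)&(P[...,2]>.012)&(P[...,2]<.06)
for b in blobs(m,60): print('case w',P[b].mean(0),P[b].max(0),cv2.minAreaRect(P[b][:,:2].astype(np.float32)))
plan(.60,.096,.26,86.5);plan(.69,.094,.26,86.5)
E
```

```text
tab? [0.6822 0.0933 0.2772] [0.6769 0.0793 0.2442] [0.6924 0.105  0.2945] 129
case w [0.5398 0.2021 0.0285] [0.5615 0.2327 0.0342] ((0.5392424464225769, 0.20411305129528046), (0.05739005282521248, 0.04317383095622063), 86.81385040283203)
case w [0.5368 0.1159 0.0337] [0.5608 0.135  0.039 ] ((0.5403549075126648, 0.11632964760065079), (0.036081463098526, 0.04099085181951523), 86.54749298095703)
case w [0.5845 0.0675 0.0334] [0.6089 0.086  0.0387] ((0.5884058475494385, 0.06739966571331024), (0.035935625433921814, 0.041011471301317215), 85.61236572265625)
at [0.451  0.0774 0.2474] 85.8 row [-0.736  0.148 -0.063 -0.025]
at [0.451  0.0774 0.2474] 85.8 row [-1.185  0.171 -0.063 -0.025]
```

View pics/t7.png

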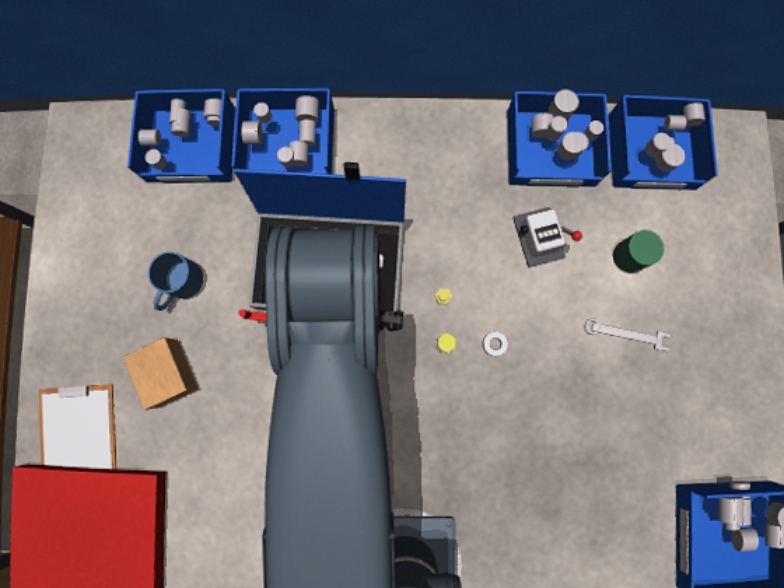

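The counter is clear of loose steel fittings; only the plug, jar, tape and spanner remain near (440-690, 295-345). All three are in the case, and the lid tab stands at (351,171). I'll regrip the tab.

drive_tool(
  rows=[
    [[-0.2, 0.1, -0.06, -0.02, 0.3], [-0.4, 0.15, -0.06, -0.02, 0.3], [-0.6, 0.15, -0.06, -0.02, 0.3], [-0.7, 0.15, -0.06, -0.02, 0.3], [-0.74, 0.15, -0.06, -0.02, 0.3]],
  ],
  force=40,
)

```text
clock: 22.53
tool_pos: [0.6047, 0.0957, 0.2541]
orientation: [-0.102, -3.138, 0.001]
contact_force: [-0.8, 0.2, -0.5]
width: 0.0555
finger_force: 0.0
```

drive_tool(
  rows=[
    [[-0.15, 0, 0, 0, 0.3], [-0.3, 0.02, 0, 0, 0.3], [-0.43, 0.02, 0, 0, 0.3], [-0.43, 0.02, 0, 0, 0.3], [-0.43, 0.02, 0, 0, 0.3]],
  ],
)

```text
clock: 22.95
tool_pos: [0.6884, 0.0942, 0.2525]
orientation: [-0.102, -3.134, 0.001]
contact_force: [-0.1, -0.0, 0.8]
width: 0.0554
finger_force: 0.0
```

drive_tool(
  rows=[
    [[0, 0, 0, 0, 0.3], [0, 0, 0, 0, -1], [0, 0, 0, 0, -1], [0, 0, 0, 0, -1], [0, 0, 0, 0, -1]],
  ],
)

```text
clock: 23.37
tool_pos: [0.6863, 0.0938, 0.26]
orientation: [0.101, 3.138, -0.003]
contact_force: [-1.5, -4.0, 3.1]
width: 0.0231
finger_force: 42.8
```

drive_tool(
  rows=[
    [[0.094, 0, -0.007, 0, -1], [0.199, 0, -0.004, 0, -1], [0.304, 0, 0.008, 0, -1], [0.406, 0, 0.031, 0, -1], [0.506, 0, 0.064, 0, -1]],
  ],
)

```text
clock: 23.78
tool_pos: [0.5874, 0.0995, 0.2484]
orientation: [0.102, 3.129, -0.005]
contact_force: [2.2, -5.9, 3.0]
width: 0.0231
finger_force: 44.6
```

drive_tool(
  rows=[
    [[0.096, 0, 0.043, 0, -1], [0.187, 0, 0.096, 0, -1], [0.273, 0, 0.157, 0, -1], [0.352, 0, 0.226, 0, -1], [0.424, 0, 0.303, 0, -1]],
  ],
)

```text
clock: 24.2
tool_pos: [0.5011, 0.1044, 0.1879]
orientation: [0.101, 3.133, -0.008]
contact_force: [-2.3, -7.9, 7.3]
width: 0.0232
finger_force: 47.3
```

```bash
python3 - <<'E'
from h import *
plan(.661-.2105*np.cos(.7),.105,.07+.2105*np.sin(.7)-.0187,86.5)
o=bot.get_obs();print(o['width'],o['finger_force'],o['contact_force'])
E
```

```text
at [0.5011 0.1044 0.1879] 86.3 row [ 0.005  0.003  0.005 -0.007]
0.02322549944762413 47.27802872657776 [-2.32338091 -7.85128452  7.28133845]
```

Following the arc exactly, so I'll continue down.

drive_tool(
  rows=[
    [[0.063, 0, 0.084, 0, -1], [0.118, 0, 0.174, 0, -1], [0.164, 0, 0.268, 0, -1], [0.2, 0, 0.367, 0, -1], [0.226, 0, 0.469, 0, -1]],
  ],
)

```text
clock: 24.62
tool_pos: [0.4545, 0.107, 0.0914]
orientation: [0.101, 3.139, -0.01]
contact_force: [-2.7, -9.0, 3.6]
width: 0.0233
finger_force: 49.1
```

drive_tool(
  rows=[
    [[0.016, 0, 0.104, 0, -1], [0.021, 0, 0.2, 0, -1], [0.021, 0, 0.22, 0, -1], [0.021, 0, 0.23, 0, -1], [0.021, 0, 0.23, 0, -1]],
  ],
)

```text
clock: 25.03
tool_pos: [0.4501, 0.1072, 0.0461]
orientation: [-0.101, -3.139, 0.011]
contact_force: [-7.9, -7.8, 8.4]
width: 0.0233
finger_force: 49.2
```

```bash
python3 - <<'E'
from m import *
np.set_printoptions(precision=4,suppress=True)
o=bot.get_obs();print(o['width'],o['tool_pos'],o['contact_force'])
c,im,d=snap('side');P,h=fit(c,im,d);X,Y,Z=[P[...,i] for i in range(3)]
blue=(h[...,0]>100)&(h[...,0]<125)&(h[...,1]>120)&(X<.69)&(X>.47)&(Y>0)&(Y<.32)&(Z>.055)
q=P[max(blobs(blue),key=lambda b:b.sum())]
A=np.c_[q[:,:2],np.ones(len(q))];k=np.linalg.lstsq(A,q[:,2],rcond=None)[0];print('plane',k,'front z',k@[.485,.16,1],'back z',k@[.66,.15,1])
E
```

```text
0.02333786493053202 [0.4501 0.1072 0.0461] [-7.93   -7.8446  8.3632]
plane [-0.0135 -0.0025  0.0838] front z 0.07686745600459614 back z 0.07452538180431473
```

drive_tool(
  rows=[
    [[0, 0, 0.03, 0, -1], [0, 0, 0.06, 0, -1], [0, 0, 0.06, 0, -1], [0, 0, 0.06, 0, -1]],
  ],
)

```text
clock: 25.42
tool_pos: [0.4514, 0.1071, 0.0434]
orientation: [0.101, 3.137, -0.012]
contact_force: [-24.3, -10.6, 51.8]
width: 0.0234
finger_force: 56.3
```

drive_tool(
  rows=[
    [[0, 0, -0.05, 0, 0.1], [0, 0, -0.05, 0, 0.1], [0, 0, -0.2, 0, 0.1], [0, 0, -0.4, 0, 0.1], [0, 0, -0.6, 0, 0.1]],
  ],
)

```text
clock: 25.83
tool_pos: [0.4499, 0.1102, 0.1519]
orientation: [-0.1, -3.136, -0.001]
contact_force: [1.0, 0.1, -0.2]
width: 0.047
finger_force: 0.0
```

drive_tool(
  rows=[
    [[0, 0.2, -0.1, 0, -1], [0, 0.4, -0.1, 0, -1], [0.1, 0.6, -0.1, 0, -1], [0.25, 0.6, -0.1, 0, -1], [0.3, 0.6, -0.1, 0, -1]],
  ],
)

```text
clock: 26.25
tool_pos: [0.3958, 0.2357, 0.1715]
orientation: [-0.092, -3.136, -0.001]
contact_force: [-0.6, 0.5, -0.7]
width: -0.0001
finger_force: 0.0
```

```bash
python3 - <<'E'
from m import *
np.set_printoptions(precision=4,suppress=True)
o=bot.get_obs();print(o['width'],o['tool_pos'],o['contact_force'])
for n in('side','wrist','top'):
    c,im,d=snap(n);P,h=fit(c,im,d);X,Y,Z=[P[...,i] for i in range(3)];H,S,V=[h[...,i].astype(int) for i in range(3)]
    blue=(H>100)&(H<125)&(S>120)&(X<.69)&(X>.47)&(Y>0)&(Y<.32)&(Z>.055)&(Z<.1)
    q=P[max(blobs(blue),key=lambda b:b.sum())]
    A=np.c_[q[:,:2],np.ones(len(q))];k=np.linalg.lstsq(A,q[:,2],rcond=None)[0];print(n,'plane',k,'front z',k@[.485,.16,1],'back z',k@[.66,.15,1])
    red=((H<8)|(H>172))&(S>130)&(V>60)&(d>0)&(X<.56)&(X>.38)&(Y>.15)&(Y<.36)&(Z>.11)&(Z<.13)
    print('pin',P[red].mean(0),red.sum())
E
```

```text
-0.00013381493465390175 [0.3958 0.2357 0.1715] [-0.6299  0.4774 -0.6831]
side plane [-0.0002  0.0002  0.0754] front z 0.07531214808897867 back z 0.07526681693867861
pin [0.4737 0.2966 0.117 ] 12
wrist plane [0.0123 0.0014 0.0701] front z 0.07630880066362572 back z 0.07845360227275507
pin [nan nan nan] 0
top plane [-0.0004 -0.0001  0.0759] front z 0.0757000785102911 back z 0.07562871682305967
pin [0.4725 0.2981 0.1192] 22<stdin>:10: RuntimeWarning: Mean of empty slice.
  ret = um.true_divide(
```

The lid is shut (front 75.5 mm, level). Now I'll regrip the latch pin at (0.474, 0.298).

```bash
python3 - <<'E'
from h import *
plan(.474,.298,.165,86.5)
E
```

```text
at [0.3992 0.2337 0.1723] 86.4 row [-0.353  0.344  0.036 -0.003]
```

drive_tool(
  rows=[
    [[-0.2, 0.2, 0, 0, 0], [-0.35, 0.345, 0, 0, 0], [-0.35, 0.345, 0.02, 0, 0], [-0.35, 0.345, 0.02, 0, 0], [-0.35, 0.345, 0.02, 0, 0]],
  ],
  force=25,
)

```text
clock: 26.82
tool_pos: [0.4747, 0.297, 0.1675]
orientation: [-0.102, -3.138, 0.002]
contact_force: [-0.4, -0.4, 0.7]
width: 0.0431
finger_force: 0.0
```

```bash
python3 - <<'E'
from h import *
for _ in range(3): snap('top'); plan(.474,.298,.094,86.5)
E
```

```text
at [0.4742 0.2968 0.1681] 86.3 row [ 0.001  0.006  0.371 -0.008]
at [0.4739 0.2968 0.1687] 86.3 row [ 0.     0.006  0.373 -0.008]
at [0.4739 0.2969 0.1691] 86.3 row [-0.     0.006  0.375 -0.008]
```

drive_tool(
  rows=[
    [[0, 0.006, 0.2, 0, 0], [0, 0.006, 0.36, 0, 0], [0, 0.006, 0.36, 0, 0], [0, 0.006, 0.36, 0, 0], [0, 0.006, 0.36, 0, -1]],
  ],
)

```text
clock: 27.38
tool_pos: [0.4747, 0.2991, 0.0988]
orientation: [0.101, 3.138, 0.002]
contact_force: [-0.5, -0.3, 0.1]
width: 0.032
finger_force: 0.0
```

drive_tool(
  rows=[
    [[0, 0, 0, 0, -1], [0, 0, 0, 0, -1], [0, 0, 0, 0, -1], [0, 0, 0, 0, -1]],
  ],
)

```text
clock: 27.72
tool_pos: [0.4759, 0.2983, 0.1001]
orientation: [0.101, 3.135, -0.002]
contact_force: [-1.8, -5.6, 5.9]
width: 0.0133
finger_force: 25.5
```

drive_tool(
  rows=[
    [[0.05, -0.006, 0, 0, -1], [0.089, -0.014, 0, 0, -1], [0.15, -0.044, 0, 0, -1], [0.201, -0.088, 0, 0, -1], [0.239, -0.145, 0, 0, -1]],
  ],
)

```text
clock: 28.13
tool_pos: [0.4246, 0.2793, 0.1003]
orientation: [0.094, 3.138, 0.024]
contact_force: [-6.1, 11.9, 5.6]
width: 0.013
finger_force: 25.8
```

drive_tool(
  rows=[
    [[0.022, -0.064, 0, 0, -1], [0.027, -0.118, 0, 0, -1], [0.026, -0.141, 0, 0, -1], [0.026, -0.141, 0, 0, -1], [0.026, -0.141, 0, 0, -1]],
  ],
)

```text
clock: 28.55
tool_pos: [0.4145, 0.2493, 0.0998]
orientation: [-0.095, -3.135, -0.015]
contact_force: [-11.0, 5.3, 11.4]
width: 0.0127
finger_force: 26.4
```

```bash
python3 - <<'E'
from h import *
o=bot.get_obs();print(o['width'],o['tool_pos'],o['contact_force'],o['finger_force'])
E
```

```text
0.012657499343241532 [0.41448579 0.24928464 0.09980839] [-11.0162873    5.30071565  11.41156308] 26.408849358558655
```

drive_tool(
  rows=[
    [[-0.01, -0.03, 0, 0, -1], [-0.01, -0.04, 0, 0, -1], [-0.01, -0.04, 0, 0, -1], [-0.01, -0.04, 0, 0, -1]],
  ],
)

```text
clock: 28.88
tool_pos: [0.4145, 0.2484, 0.0999]
orientation: [-0.088, -3.131, -0.041]
contact_force: [-14.0, 22.1, 8.3]
width: 0.0128
finger_force: 27.0
```

drive_tool(
  rows=[
    [[0, 0, 0, 0, 0], [0, 0.02, 0, 0, 0], [0, 0.02, -0.2, 0, 0], [0, 0.02, -0.4, 0, 0], [0, 0.02, -0.6, 0, 0]],
  ],
)

```text
clock: 29.3
tool_pos: [0.4181, 0.2413, 0.2172]
orientation: [-0.1, -3.138, 0.001]
contact_force: [0.7, 0.4, 0.7]
width: 0.0428
finger_force: 0.0
```

```bash
python3 - <<'E'
from m import *
np.set_printoptions(precision=4,suppress=True)
c,im,d=snap('wrist');c,im,d=snap('wrist','w8.png');P,h=fit(c,im,d);Z=P[...,2];H,S,V=[h[...,i].astype(int) for i in range(3)]
red=((H<8)|(H>172))&(S>130)&(V>60)&(d>0)&(Z>.03)&(Z<.14)
for b in blobs(red,30): print('red',P[b].mean(0),cv2.minAreaRect(P[b][:,:2].astype(np.float32)),b.sum())
b=red&(Z>.115); print('pin top',P[b].mean(0),P[b].min(0),P[b].max(0),b.sum())
print(bot.get_obs()['tool_pos'])
c,im,d=snap('side');P,h=fit(c,im,d);X,Y,Z=[P[...,i] for i in range(3)];H,S,V=[h[...,i].astype(int) for i in range(3)]
for n in ('top','side'):
    c,im,d=snap(n);P,h=fit(c,im,d);X,Y,Z=[P[...,i] for i in range(3)];H,S,V=[h[...,i].astype(int) for i in range(3)]
    red=((H<8)|(H>172))&(S>130)&(V>60)&(X>.5)&(Y<-.2)
    for b in blobs(red,8):
        uv=np.argwhere(b)[:,::-1].mean(0);print(n,'knob',P[b].mean(0),b.sum(),uv,onz(c,uv,.104))
    w=(S<40)&(V>120)&(X>.55)&(X<.70)&(Y<-.18)&(Y>-.36)&(Z>.055)&(Z<.08)
    for b in blobs(w,15): print('house',P[b].mean(0),cv2.minAreaRect(P[b][:,:2].astype(np.float32)))
    w=(X>.53)&(X<.70)&(Y<-.16)&(Y>-.36)&(Z>.05)&(Z<.08);print('h2',cv2.minAreaRect(P[w][:,:2].astype(np.float32)))
    w=(X>.53)&(X<.70)&(Y<-.16)&(Y>-.36)&(Z>.004)&(Z<.08);print('foot',cv2.minAreaRect(P[w][:,:2].astype(np.float32)))
    if n=='top': cv2.imwrite('pics/c9.png',cv2.resize(im[130:200,350:440,::-1],None,fx=6,fy=6,interpolation=2))
E
```

```text
red [0.4342 0.2487 0.0975] ((0.43747806549072266, 0.2490728199481964), (0.016993707045912743, 0.05305933207273483), 88.98918914794922) 916
red [0.4933 0.2454 0.0869] ((0.4930618405342102, 0.24533291161060333), (0.0143917016685009, 0.020812617614865303), 86.66402435302734) 304
pin top [0.4176 0.2493 0.1206] [0.4112 0.2428 0.116 ] [0.4247 0.2556 0.1226] 268
[0.4231 0.2432 0.2254]
top knob [ 0.6243 -0.3115  0.1098] 38 [411.5    167.9211] [[ 0.6257 -0.3133  0.104 ]]
house [ 0.6462 -0.2641  0.0648] ((0.6458152532577515, -0.26652222871780396), (0.07402195036411285, 0.05995354428887367), 15.717803955078125)
h2 ((0.6450796127319336, -0.26590919494628906), (0.07564207911491394, 0.0836634635925293), 16.776498794555664)
foot ((0.6140122413635254, -0.2584283649921417), (0.19575828313827515, 0.1681251972913742), 89.79229736328125)
side knob [ 0.6273 -0.3134  0.1045] 64 [348.4531 296.9375] [[ 0.6275 -0.3131  0.104 ]]
house [ 0.6497 -0.2686  0.0647] ((0.6484097838401794, -0.26674604415893555), (0.0761931762099266, 0.058622509241104126), 15.045611381530762)
h2 ((0.6474494934082031, -0.2686039209365845), (0.07601427286863327, 0.0824718177318573), 19.94487953186035)
foot ((0.6188132762908936, -0.262361615896225), (0.1752229779958725, 0.1617988795042038), 89.91016387939453)
```

View pics/w8.png

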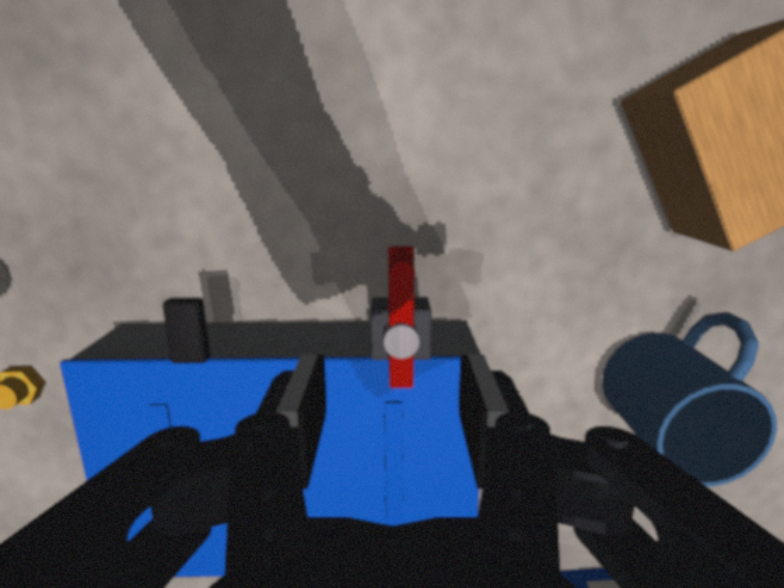

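View pics/c9.png

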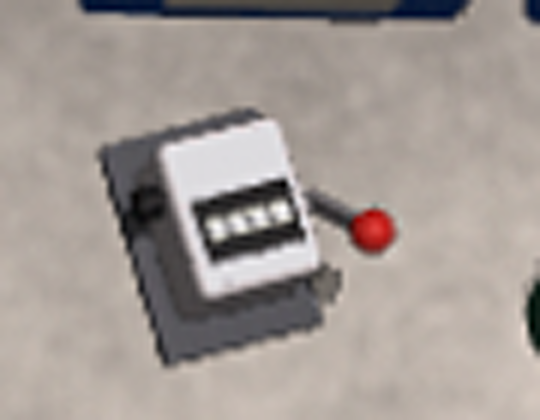

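The latch reads as fully closed: lever at -3°, in line with the case's -3.3° yaw, pin at (401,260) px and nose over the lid at (400,380) px. The crop shows the counter yawed about 15.5° with the red knob at (373,230) on its -y side. Reach is tight for the tally, so I'll push the knob with the back of the leading finger, with tool y along the counter's x.

drive_tool(
  rows=[
    [[-0.05, -0.2, 0, 0.2, 0.6], [-0.1, -0.4, 0, 0.4, 0.6], [-0.15, -0.6, 0, 0.6, 0.6], [-0.2, -0.8, 0, 0.8, 0.6], [-0.21, -0.96, 0, 1, 0.6]],
  ],
)

```text
clock: 29.97
tool_pos: [0.4484, 0.0445, 0.2142]
orientation: [-0.882, -3.012, 0.002]
contact_force: [0.7, -0.2, -0.1]
width: 0.0682
finger_force: 0.0
```

```bash
python3 - <<'E'
from h import *
plan(.547,-.3353,.20,15.5)
E
```

```text
at [0.4484 0.0445 0.2142] 57.4 row [-1.439 -1.333  0.071  1.461]
```

drive_tool(
  rows=[
    [[-0.14, -0.13, 0, 0.2, 0.6], [-0.28, -0.26, 0, 0.4, 0.6], [-0.42, -0.39, 0, 0.6, 0.6], [-0.56, -0.52, 0, 0.8, 0.6], [-0.7, -0.65, 0, 1, 0.6]],
  ],
)

```text
clock: 30.38
tool_pos: [0.4968, -0.1391, 0.2142]
orientation: [-1.599, -2.7, 0.0]
contact_force: [0.5, 0.4, -0.1]
width: 0.0682
finger_force: 0.0
```

```bash
python3 - <<'E'
from h import *
plan(.547,-.3353,.20,15.5)
E
```

```text
at [ 0.4968 -0.1391  0.2142] 28.7 row [-0.981 -0.252  0.071  0.462]
```

drive_tool(
  rows=[
    [[-0.2, -0.05, 0, 0.2, 0.6], [-0.4, -0.1, 0, 0.4, 0.6], [-0.6, -0.15, 0, 0.46, 0.6], [-0.8, -0.2, 0, 0.46, 0.6], [-0.98, -0.25, 0, 0.46, 0.6]],
  ],
)

```text
clock: 30.8
tool_pos: [0.5486, -0.3351, 0.2135]
orientation: [-1.892, -2.503, -0.0]
contact_force: [1.3, 0.5, -0.0]
width: 0.0682
finger_force: 0.0
```

```bash
python3 - <<'E'
from m import *
np.set_printoptions(precision=4,suppress=True)
for n in('side','wrist'):
    c,im,d=snap(n,n+'a.png');P,h=fit(c,im,d);X,Y,Z=[P[...,i] for i in range(3)];H,S,V=[h[...,i].astype(int) for i in range(3)]
    red=((H<8)|(H>172))&(S>130)&(V>60)&(X>.5)&(Y<-.2)&(Y>-.4)
    for b in blobs(red,8): print(n,'knob',P[b].mean(0),b.sum(),onz(c,np.argwhere(b)[:,::-1].mean(0),.104))
plan(.547,-.3353,.085,15.5)
E
```

```text
side knob [ 0.6263 -0.3162  0.1074] 59 [[ 0.6273 -0.3139  0.104 ]]
wrist knob [ 0.6256 -0.3127  0.1106] 518 [[ 0.6282 -0.3138  0.104 ]]
at [ 0.5481 -0.3383  0.21  ] 15.5 row [ 0.016 -0.001  0.625  0.001]
```

View pics/sidea.png

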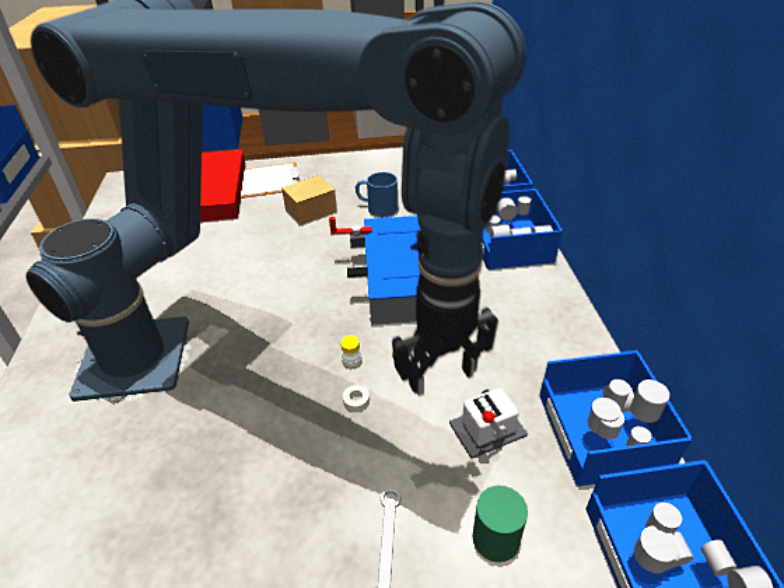

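The arm is in place with the knob free ahead at (488,417). Next: descend, then push along the counter's +x.

drive_tool(
  rows=[
    [[0.01, 0, 0.15, 0, 0.6], [0.01, 0, 0.3, 0, 0.6], [0.01, 0, 0.45, 0, 0.6], [0.01, 0, 0.6, 0, 0.6], [0.01, 0, 0.62, 0, 0.6]],
  ],
)

```text
clock: 31.32
tool_pos: [0.5436, -0.327, 0.083]
orientation: [-1.883, -2.494, -0.0]
contact_force: [-0.3, 1.3, -1.2]
width: 0.0686
finger_force: 0.0
```

drive_tool(
  rows=[
    [[0, 0.06, 0, 0, 0.6], [0, 0.12, 0, 0, 0.6], [0, 0.18, 0, 0, 0.6], [0, 0.24, 0, 0, 0.6], [0, 0.3, 0, 0, 0.6]],
  ],
)

```text
clock: 31.73
tool_pos: [0.6067, -0.3153, 0.0955]
orientation: [1.893, 2.505, -0.002]
contact_force: [-2.6, -0.6, 2.5]
width: 0.0681
finger_force: 1.7
```

drive_tool(
  rows=[
    [[0, 0.05, 0, 0, 0.6], [0, 0.1, 0, 0, 0.6], [0, 0.14, 0, 0, 0.6], [0, 0.17, 0, 0, 0.6], [0, 0.17, 0, 0, 0.6]],
  ],
)

```text
clock: 32.15
tool_pos: [0.6358, -0.3061, 0.0926]
orientation: [-1.891, -2.501, 0.01]
contact_force: [-10.0, -0.8, 3.6]
width: 0.0685
finger_force: 4.9
```

```bash
python3 - <<'E'
from m import *
np.set_printoptions(precision=4,suppress=True)
for n in('side','wrist'):
    c,im,d=snap(n,n+'b.png');P,h=fit(c,im,d);X,Y,Z=[P[...,i] for i in range(3)];H,S,V=[h[...,i].astype(int) for i in range(3)]
    red=((H<8)|(H>172))&(S>130)&(V>60)&(X>.5)&(Y<-.2)&(Y>-.4)
    for b in blobs(red,8): print(n,'knob',P[b].mean(0),b.sum(),onz(c,np.argwhere(b)[:,::-1].mean(0),.104))
o=bot.get_obs();print(o['tool_pos'],o['contact_force']);plan(.6386,-.3099,.085,15.5)
E
```

```text
side knob [ 0.6905 -0.2987  0.1058] 45 [[ 0.6911 -0.2975  0.104 ]]
wrist knob [ 0.6916 -0.2899  0.1096] 585 [[ 0.6948 -0.2923  0.104 ]]
[ 0.6357 -0.3061  0.0926] [-8.1098 -1.6516  3.1772]
at [ 0.6357 -0.3061  0.0926] 15.8 row [-0.022  0.009  0.038  0.011]
```

The knob moved 66 mm, with 10 N against it where 3 N is needed, so it is at the stop. I'll let it spring back and retreat.

drive_tool(
  rows=[
    [[0, 0.02, 0, 0, 0.6], [0, 0.02, 0, 0, 0.6], [0, -0.05, 0, 0, 0.6], [0, -0.15, 0, 0, 0.6], [0, -0.25, 0, 0, 0.6]],
  ],
)

```text
clock: 32.67
tool_pos: [0.5906, -0.319, 0.0928]
orientation: [-1.892, -2.507, -0.0]
contact_force: [-2.2, -0.4, -0.7]
width: 0.0686
finger_force: 0.5
```

drive_tool(
  rows=[
    [[0, -0.1, 0, 0, 0.6], [0, -0.2, 0, 0, 0.6], [0, -0.35, 0, 0, 0.6], [0, -0.35, -0.2, 0, 0.6], [0, -0.35, -0.4, 0, 0.6]],
  ],
)

```text
clock: 33.08
tool_pos: [0.5145, -0.3319, 0.1606]
orientation: [-1.879, -2.483, -0.003]
contact_force: [2.5, -0.8, 1.4]
width: 0.0686
finger_force: 0.0
```

drive_tool(
  rows=[
    [[0, -0.2, -0.2, 0, 0.6], [0, -0.4, -0.4, 0, 0.6], [0, -0.5, -0.5, 0, 0.6], [0, -0.5, -0.5, 0, 0.6], [0, -0.5, -0.5, 0, 0.6]],
  ],
)

```text
clock: 33.5
tool_pos: [0.4272, -0.3676, 0.2781]
orientation: [1.892, 2.497, -0.002]
contact_force: [0.8, -0.4, -0.1]
width: 0.0679
finger_force: 0.0
```

```bash
python3 - <<'E'
from m import *
np.set_printoptions(precision=4,suppress=True)
for n in('side','top'):
    c,im,d=snap(n,n+'z.png');P,h=fit(c,im,d);X,Y,Z=[P[...,i] for i in range(3)];H,S,V=[h[...,i].astype(int) for i in range(3)]
    red=((H<8)|(H>172))&(S>130)&(V>60)&(X>.38)&(X<.75)&(Y>-.4)&(Y<.33)
    for b in blobs(red,8): print(n,'red',P[b].mean(0),b.sum())
print(bot.get_obs()['contact_force'],bot.get_obs()['tool_pos'])
E
```

```text
side red [ 0.6269 -0.3146  0.1055] 62
top red [ 0.6241 -0.3117  0.1096] 38
top red [0.4904 0.2448 0.0857] 49
top red [0.4333 0.2481 0.093 ] 112
[-0.0828 -0.2765 -0.6127] [ 0.4282 -0.3658  0.2726]
```

View pics/topz.png

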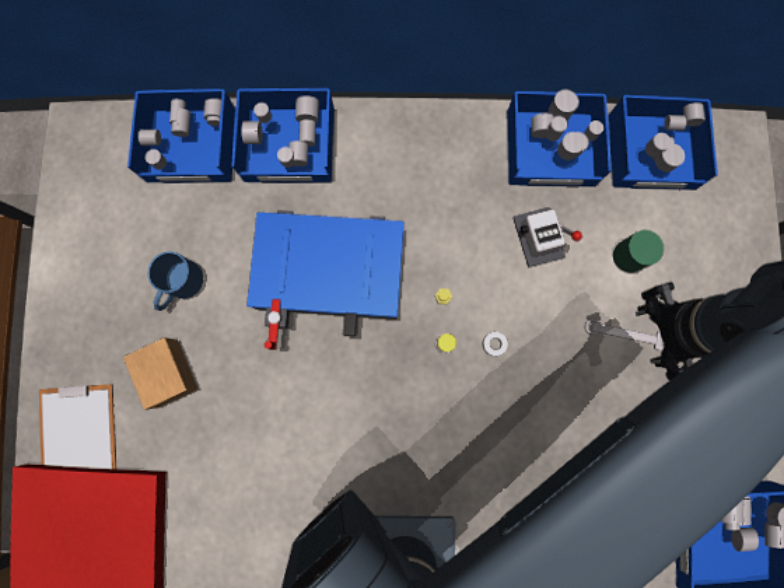

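The lid is shut, the latch is locked at (272,320), the tally knob is back at (577,236), and the bystanders have not moved. I'm handing the job in.

```bash
python3 -c "
from bench import bot
print(bot.close_job())"
```

```text
the job is handed in; nothing more can be done
None
```

The job is done and handed in: the tee and both hex sockets are in the case, the lid is shut and latched, the tally was swung to its stop and sprang back, and the final camera check showed nothing else moved.

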